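# Set up the casting station for the next run

### The arm

A 6-joint arm with a two-finger parallel gripper is mounted at the origin on the work surface. World frame = base frame: x ahead of the robot, y to its left, z up, the work surface at z = 0. Lengths are in m, angles in degrees, forces in N, time in s.
With the tool pointing down it reaches from about 0.25 to 0.725 m from the base axis. Payload 9.7 kg.
Tool frame: the origin (TCP) lies on the centre line of the jaws, within the pads' length; the fingertips stand 22 mm ahead of it and the grasp point (between the pads) lies 3 mm ahead of it; z points along the fingers, y is the direction in which the jaws open and shut (so a half turn about z gives the same grasp; the last joint's range is limited). The gripper opens to 85 mm and grips with 20 to 120 N. Pads are 22 mm wide; open, the fingers measure 114 mm over their backs; the gripper's body (76 mm by 85 mm) begins 54 mm behind the grasp point. The pads swing forward as they close: fully open they stand 13 mm farther back than shut.
Start: joints at [76.547, 4.979, 10.078, 95.1, 0, 90], TCP at [0.128, 0.535, 0.253] pointing down, gripper open.
Joint ranges: [-179.16, 179.16], [-48.56, 103.87], [-65.8, 70.77], [-126.05, 130.52], [-82.76, 87.17], [-180, 180]. Speed limits (degrees/s): [127.2, 127.2, 147.25, 180, 180, 180].

### API

Orientations are given as [roll, pitch, yaw] about the fixed x, y, z axes, in that order (R = Rz(yaw) Ry(pitch) Rx(roll)).
In Python, from workcell import monitor, eyes, job gives the robot as it stands. The module is installed in compiled form; this text tells all that it offers.
- The arm moves only by the tool drive_tool, never from a script. Its argument "plan" is a list of rows, each a list of 3 entries, a list of its own where there are three numbers: the opening, from 0 (shut) to 1 (fully open), then the shift along the world's x, y, z in m, then the turn about the world's z in degrees. In form: [[gripper, [x, y, z], yaw], ...]. A call has 1 to 10 rows; each row shifts and turns the commanded pose from where the row before left it; what a row does not reach is not made up. A row lasts 1/8 s, in which the tool goes at most 62.5 mm and 10.7 degrees, less where a joint would pass 70% of its speed; a pose out of reach is approached as far as the arm can. A call is refused whole if a number of a shift passes 0.0625 or a number of a turn 10.7, either way. A call with a gripper value outside its range is refused whole. The fingers move at their own pace and stop on an object; "grip_force" is the grip in N (left out, the last holds). Time passes only in rows, so rows that do not move let the fingers close. It gives the time, the measured TCP pose, the force and the opening at its end, in the units of the state.
- monitor.get_obs(): the state, without advancing time (a new reading comes with each control period).
- eyes.camera(name): name is "scene" or "top" or "wrist"; returns (picture, depth): 480x640x3 uint8, red, green, blue; 480x640 float32, m along the optical axis (not along the pixel's ray), 0 where there is no reading.
- eyes.camera_params(name): a dict with "fx", "fy", "cx", "cy" (pixels), "extrinsics" (4x4, takes a point from world to camera coordinates); the wrist camera has in their place "mount" (4x4, takes a point from camera to tool coordinates, whose origin is the TCP and whose axes are the flange's). Camera axes: x right, y down, z forward; pixel columns grow to the right and rows downward; lengths in m; the calibration is good to about 2 mm. A picture is of the moment at which its call begins: read the wrist's pose just before it. camera_params takes no time and is no camera call.
- job.job_done(): hands the job in, once; it reports no verdict.
The state is a dict: "time": time; "q": joint angles; "qd": joint speeds; "joint_efforts": joint torques, N m; "ee_pos": TCP position; "tcp_rot": TCP orientation; "wrist_force": force on the tool from outside, world axes, zero at the start; "torque": the same for the moment, N m; "opening": finger opening in m.
Only numpy, scipy, OpenCV 4.12 (cv2) and the standard library are available. Lean on these libraries where they do the work, as an engineer would, in place of code of your own. Each camera call takes 0.05 s, during which the arm holds its last target.

### The job

Set up the casting station for its next run: drop the plaster mould block fully home into the pocket of the metal socket and swing the locking lever shut over it, and put every round plaster plug flat into a well of its own in the grey tray and swing the keeper bar shut over them. Only when all of that is loaded and locked, turn the counter's reset knob anticlockwise back to its zero stop; leave the mug, vase and brush where they are.

Things in the scene. Friction and masses are not known exactly. Their poses are not given: they have to be found in the camera images.
- socket: aluminium plate 100 (x) x 136 (y) x 26 mm high, fixed to the bench, with one rectangular pocket 68 (x) x 44 (y) mm, 18 mm deep, at its centre; origin at the centre of its underside. A steel locking lever is pivoted near its -y end.
- pocket_floor (a point): centre of the pocket's floor, 8 mm above the bench and 18 mm below the plate's top; axes as the socket's
- block: plaster mould block 64 (x) x 40 (y) x 40 mm high, 0.13 kg, top with a small round pour mark and four pin dots; origin at the centre of its underside, z up. Either end may face forward (a half turn is the same). Home in the pocket its top is 48 mm above the bench; the lever's underside passes at 52 mm
- lever (a joint): angle of the locking lever about its upright pivot: 0 = shut, lying along the socket's +y across the block's top against its stop; grows to 1.6 as it swings (clockwise from above) towards the socket's +x; stays where it is left. Arm 14 mm wide, 7 mm thick, underside 52 mm above the bench
- lever_grip (a point): middle of the lever's upright handle post (13 mm diameter, from 59 to 89 mm above the bench), 100 mm from the pivot; this point is 74 mm above the bench
- lever_hinge (a point): the lever's pivot, 52 mm above the bench, 52 mm from the socket's centre towards its -y
- tray: grey plug tray 76 (x) x 272 (y) x 18 mm high, fixed to the bench, with a row of four round wells 48 mm in diameter, 10 mm deep, 54 mm apart along its y; origin at the centre of its underside
- well0 (a point): centre of the floor of well 0 (counted from the pivot end of the tray, -y), 8 mm above the bench, 10 mm below the tray's top
- well1 (a point): centre of the floor of well 1 (counted from the pivot end of the tray, -y), 8 mm above the bench, 10 mm below the tray's top
- well2 (a point): centre of the floor of well 2 (counted from the pivot end of the tray, -y), 8 mm above the bench, 10 mm below the tray's top
- well3 (a point): centre of the floor of well 3 (counted from the pivot end of the tray, -y), 8 mm above the bench, 10 mm below the tray's top
- keeper (a joint): angle of the keeper bar about its upright pivot at the tray's -y end: 0 = shut, lying along the tray's +y above the row of wells in its catch; grows to 1.6 as it swings (clockwise from above) towards the tray's +x; stays where it is left. Bar 16 mm wide, 6 mm thick, 254 mm long from the pivot, underside 34 mm above the bench (seated plugs reach 30 mm)
- keeper_grip (a point): middle of the bar's upright handle post (13 mm diameter, from 40 to 72 mm above the bench), 170 mm from the pivot; this point is 56 mm above the bench
- keeper_hinge (a point): the keeper bar's pivot, 34 mm above the bench, 122 mm from the tray's centre towards its -y
- plug0: round flat plaster plug, 44 mm diameter, 22 mm high, 40 g; origin at the centre of its underside, z up. Two to four plugs are present (None if absent), all alike
- plug1: round flat plaster plug, 44 mm diameter, 22 mm high, 40 g; origin at the centre of its underside, z up. Two to four plugs are present (None if absent), all alike
- plug2: round flat plaster plug, 44 mm diameter, 22 mm high, 40 g; origin at the centre of its underside, z up. Two to four plugs are present (None if absent), all alike
- plug3: round flat plaster plug, 44 mm diameter, 22 mm high, 40 g; origin at the centre of its underside, z up. Two to four plugs are present (None if absent), all alike
- counter: shot counter, grey housing 74 (x) x 70 (y) x 16 mm high fixed to the bench, a black reset knob on its top; origin at the centre of its underside
- reset_knob (a joint): angle of the reset knob about its upright axis: 0 = at the zero stop, its bar along the counter's x; grows to 3.0 as it is turned clockwise from above, so it is reset anticlockwise
- reset_knob_grip (a point): on the knob's axis, 53 mm above the bench, at the height to grip: the knob's bar is 40 mm long, 14 mm thick and reaches from 28 to 60 mm above the bench; below it is the knob's 42 mm round disc
- cup: bystander: clay mug, 76 mm diameter, 75 mm high; origin at the centre of its underside
- vase: bystander: slim clay vase, 68 mm diameter, 130 mm high; origin at the centre of its underside
- brush: bystander: 200 mm brush lying on the bench; origin at its middle, on the bench

How it is judged:
By the outcome, as a careful person would: the job done as asked, in the order asked, and still so for the second after the job is handed in, with the robot touching nothing.
Of plug0, plug1, plug2, plug3 only 2 to 4 are there at a start; the rules pass over those that are not, and their reading is None.
At some moment in a run one of block, plug0, plug1, plug2, plug3 may be knocked a few centimetres aside while the robot is not near it.
Once in a run the grip may slacken for a moment while it holds something.
It also fails if it takes over 210 s, if anything falls off the work surface, if the arm or the gripper's body presses on something with over 40 N, if the wrist force passes 120 N, or if a joint passes its speed limit or range.

## Working session

There is one attempt and no reset: what is moved stays moved. The work goes in short steps, Python scripts to look and compute and a tool call to move; the robot and the scene stay as the last step left them, time stands still between calls to the robot, and variables do not carry over. Pictures are saved under pics/ and viewed, and the job is handed in when it is done.

Besides the shell and the picture viewer there is one more tool, called after "Request:" as name(argument=value, ...) on one line, values as JSON. drive_tool: Moves the arm, as the interface text tells. Its arguments: {"type":"object","properties":{"plan":{"type":"array","items":{"type":"array"}},"grip_force":{"type":"number"}},"required":["plan"]}

```bash
mkdir -p pics; ls; cat > h.py <<'E'
import numpy as np, cv2
from workcell import monitor, eyes, job
def snap(name,fn):
    im,d=eyes.camera(name); cv2.imwrite(f'pics/{fn}.png',im[:,:,::-1]); np.save(f'pics/{fn}.npy',d); return im,d
E
python3 - <<'E'
from h import *
print(monitor.get_obs())
for n in ['scene','top','wrist']:
    snap(n,n+'0'); p=eyes.camera_params(n); print(n,p)
E
```

```text
pics
{'time': 0.0, 'q': array([7.65469298e+01, 5.01275995e+00, 1.00342533e+01, 9.50982091e+01,
       9.80338844e-04, 8.99995418e+01]), 'qd': array([-0.01214565, -0.13123318, -0.08043682,  0.04786507,  0.05952127,
       -0.05124391]), 'joint_efforts': array([-8.60279906e-04, -5.20385957e+01,  4.64806831e+01,  1.63493404e-02,
       -1.15898447e-04, -3.34288224e-06]), 'ee_pos': array([0.12790851, 0.53472565, 0.25256531]), 'tcp_rot': array([-1.79923284e+02, -9.80951436e-04,  1.66547387e+02]), 'wrist_force': array([ 0.17115642,  0.14083335, -0.34208609]), 'torque': array([0.00892315, 0.02152824, 0.00523384]), 'opening': 0.08537163040937001}
scene {'fx': 493.79685641139224, 'fy': 493.79685641139224, 'cx': 324.402388357324, 'cy': 250.10495745532035, 'extrinsics': array([[ 0.87084126,  0.49143011,  0.01148663, -0.55227114],
       [ 0.32487966, -0.55785381, -0.76370959, -0.11003844],
       [-0.36890203,  0.66880159, -0.64545776,  1.43476558],
       [ 0.        ,  0.        ,  0.        ,  1.        ]])}
top {'fx': 480.15680387064214, 'fy': 480.15680387064214, 'cx': 321.86010378121574, 'cy': 237.02241565293613, 'extrinsics': array([[-0.01554141, -0.99986793, -0.00475165,  0.04069981],
       [-0.99653455,  0.01587763, -0.08165037,  0.61991482],
       [ 0.08171503,  0.00346622, -0.99664971,  1.19712086],
       [ 0.        ,  0.        ,  0.        ,  1.        ]])}
wrist {'fx': 364.23821938122194, 'fy': 364.23821938122194, 'cx': 315.69461239016977, 'cy': 237.08207615536335, 'mount': array([[ 2.02320742e-04, -9.64982121e-01, -2.62315584e-01,
         6.63339317e-02],
       [ 9.99999971e-01,  1.60203959e-04,  1.81944126e-04,
        -6.83285770e-05],
       [-1.33548834e-04, -2.62315613e-01,  9.64982125e-01,
        -1.20835031e-01],
       [ 0.00000000e+00,  0.00000000e+00,  0.00000000e+00,
         1.00000000e+00]])}
```

View pics/top0.png

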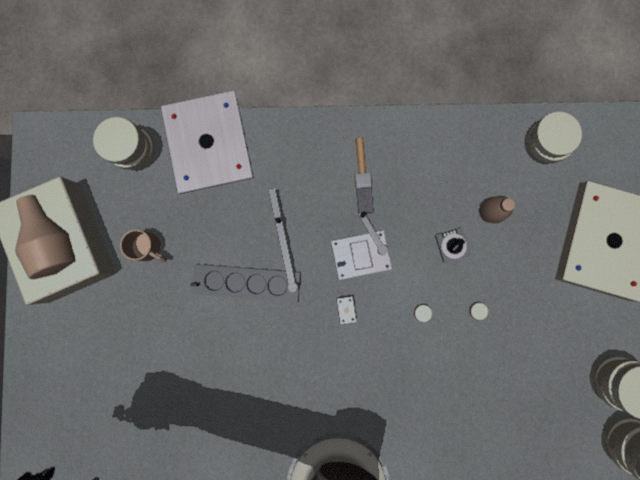

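View pics/scene0.png

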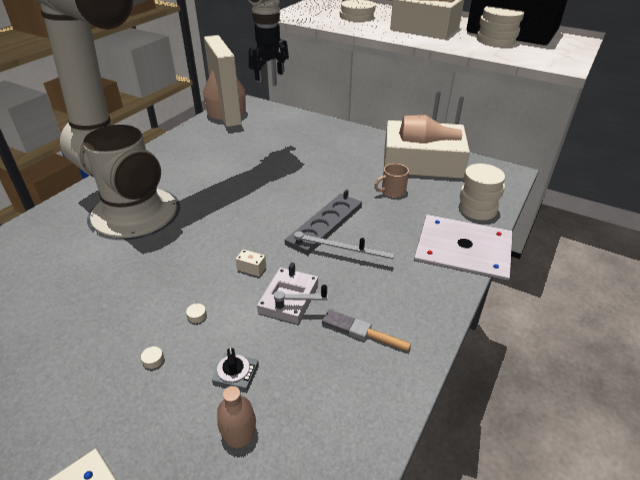

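View pics/wrist0.png

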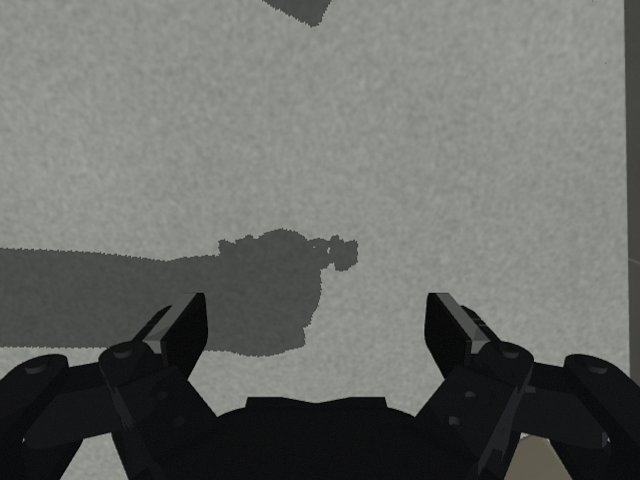

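Top view: tray around (245,282), with its keeper open; the socket is at (362,255) with its lever open. The block is at (346,309), the plugs at (423,313) and (479,311), and the counter at (453,245). I'll get coarse positions from the top view.

```bash
cat >> h.py <<'E'
from scipy.spatial.transform import Rotation as Ro
def ray_plane(name,uv,z,obs=None,p=None):
    p=p or eyes.camera_params(name)
    uv=np.atleast_2d(np.asarray(uv,float))
    d=np.c_[(uv[:,0]-p['cx'])/p['fx'],(uv[:,1]-p['cy'])/p['fy'],np.ones(len(uv))]
    if 'extrinsics' in p:
        E=p['extrinsics']; R=E[:3,:3].T; c=-R@E[:3,3]
    else:
        T=np.eye(4); T[:3,:3]=Ro.from_euler('xyz',obs['tcp_rot'],degrees=True).as_matrix(); T[:3,3]=obs['ee_pos']
        T=T@p['mount']; R=T[:3,:3]; c=T[:3,3]
    w=d@R.T
    return c+w*((z-c[2])/w[:,2])[:,None]
def cloud(name,d,obs=None):
    p=eyes.camera_params(name)
    v,u=np.mgrid[:480,:640]
    c=np.stack([(u-p['cx'])/p['fx']*d,(v-p['cy'])/p['fy']*d,d],-1)
    if 'extrinsics' in p:
        E=p['extrinsics']; return (c-E[:3,3])@E[:3,:3]
    T=np.eye(4); T[:3,:3]=Ro.from_euler('xyz',obs['tcp_rot'],degrees=True).as_matrix(); T[:3,3]=obs['ee_pos']
    T=T@p['mount']; return c@T[:3,:3].T+T[:3,3]
E
python3 - <<'E'
from h import *
im=cv2.imread('pics/top0.png'); d=np.load('pics/top0.npy')
c=im[120:340,110:540]; 
a=cv2.resize(c,None,fx=1.86,fy=1.86,interpolation=cv2.INTER_CUBIC); cv2.imwrite('pics/topz.png',a)
P=cloud('top',d); z=P[...,2]
print('bench',np.median(z[330:350,420:500]))
for n,uv,h in [('plugA',(423,313),.022),('plugB',(479,311),.022),('block',(346,309),.04),('counter',(453,246),.016),('vase',(495,209),0),('mug',(140,245),.075),('traycentre',(246,282),.018),('socket',(362,256),.026),('leverpost',(364,214),.089),('keeperpost',(277,220),.072)]:
    print(n,ray_plane('top',uv,h)[0].round(3),P[uv[1],uv[0]].round(3))
E
```

```text
bench -0.0009123247983874065
plugA [ 0.425 -0.221  0.022] [ 0.424 -0.221  0.019]
plugB [ 0.428 -0.362  0.022] [ 0.428 -0.362  0.021]
block [ 0.439 -0.026  0.04 ] [ 0.439 -0.026  0.042]
counter [ 0.593 -0.304  0.016] [ 0.59  -0.292  0.06 ]
vase [ 0.689 -0.421  0.   ] [ 0.676 -0.387  0.097]
mug [0.604 0.475 0.075] [0.609 0.501 0.008]
traycentre [0.509 0.226 0.018] [0.509 0.226 0.018]
socket [ 0.571 -0.07   0.026] [ 0.571 -0.072  0.007]
leverpost [ 0.67  -0.072  0.089] [ 0.67  -0.072  0.09 ]
keeperpost [0.66  0.14  0.072] [0.66  0.14  0.072]
```

View pics/topz.png

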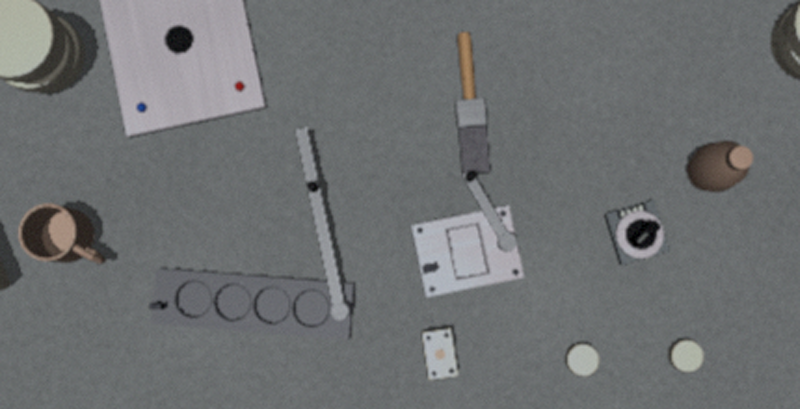

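Request:
drive_tool(plan=[[1,[0.03,-0.05,0.01],0],[1,[0.03,-0.05,0.01],0],[1,[0.03,-0.05,0.01],0],[1,[0.03,-0.05,0],0],[1,[0.03,-0.05,0],0],[1,[0.03,-0.05,0],0],[1,[0.03,-0.05,0],0],[1,[0.03,-0.05,0],0],[1,[0.03,-0.05,0],0],[1,[0.03,-0.05,0],0]])

```text
time: 1.4
ee_pos: [0.4286, 0.033, 0.2833]
tcp_rot: [180.0, 0.0, 166.5]
wrist_force: [1.5, 0.5, 0.9]
opening: 0.0853
```

Request:
drive_tool(plan=[[1,[0.03,-0.045,0.01],5],[1,[0.03,-0.04,0.01],6],[1,[0,0,0],0],[1,[0,0,0],0]])

```text
time: 1.9
ee_pos: [0.4877, -0.05, 0.3029]
tcp_rot: [180.0, -0.1, 177.5]
wrist_force: [-0.1, -0.1, -0.9]
opening: 0.0853
```

```bash
python3 - <<'E'
from h import *
o=monitor.get_obs(); np.save('pics/w1o.npy',o,allow_pickle=True); print(o['ee_pos'],o['tcp_rot'],o['q'],o['time'])
snap('wrist','w1')
E
```

```text
[ 0.48771152 -0.05002193  0.30289419] [ 1.79983897e+02 -5.98867242e-02  1.77472036e+02] [-5.86279628e+00 -1.74163731e+00  8.78666730e+00  1.00589027e+02
  1.25919470e-02 -3.33483072e+00] 1.9
```

View pics/w1.png

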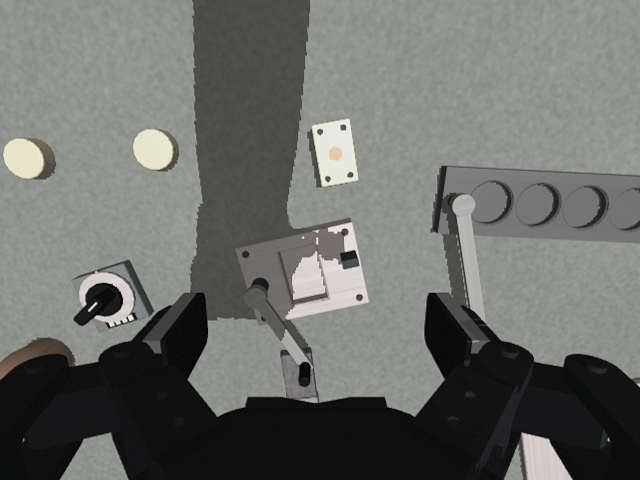

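The wrist view shows the block at (334,153), plugs at (155,150) and (27,158), socket at (302,269), tray from (440,200) to the right, and knob at (100,300). I'll fit the shapes from height masks.

```bash
cat >> h.py <<'E'
def pts(name,d,obs,box,zr,zp):
    "px within world box (x0,x1,y0,y1) & height range, cast on plane zp"
    P=cloud(name,d,obs); x,y,z=P[...,0],P[...,1],P[...,2]
    m=((d>0)&(x>box[0])&(x<box[1])&(y>box[2])&(y<box[3])&(z>zr[0])&(z<zr[1])).astype(np.uint8)
    n,l,s,_=cv2.connectedComponentsWithStats(m)
    if n<2: return None,m
    k=1+np.argmax(s[1:,4]); m=(l==k).astype(np.uint8)
    cs,_=cv2.findContours(m,cv2.RETR_EXTERNAL,cv2.CHAIN_APPROX_NONE)
    c=max(cs,key=len)[:,0,:]
    return ray_plane(name,c,zp,obs)[:,:2],m
def rect(w):
    (cx,cy),(a,b),t=cv2.minAreaRect((w*1000).astype(np.float32))
    return np.round([cx,cy,a,b,t],1)
E
python3 - <<'E'
from h import *
o=np.load('pics/w1o.npy',allow_pickle=True).item(); d=np.load('pics/w1.npy')
P=cloud('wrist',d,o)
print('bench',np.median(P[40:100,400:600,2]))
for n,uv in [('block',(334,140)),('sock',(345,285)),('pocketfloor',(310,280)),('tray',(515,175)),('plugA',(155,150)),('plugB',(27,158))]: print(n,P[uv[1],uv[0]].round(4))
for n,box,zr,zp in [('block',(.38,.5,-.1,.05),(.03,.05),.04),('socket',(.48,.68,-.2,.03),(.02,.033),.026),('plugA',(.36,.5,-.29,-.16),(.012,.03),.022),('plugB',(.36,.5,-.43,-.3),(.012,.03),.022),('counter',(.5,.7,-.4,-.2),(.009,.022),.016),('tray',(.44,.6,.06,.4),(.0135,.0225),.018)]:
    w,m=pts('wrist',d,o,box,zr,zp)
    print(n,rect(w),m.sum())
    if 'plug' in n: print(np.array(cv2.minEnclosingCircle((w*1000).astype(np.float32))[0]), cv2.minEnclosingCircle((w*1000).astype(np.float32))[1], cv2.fitEllipse((w*1000).astype(np.float32)))
E
```

```text
bench 0.0004234031146755912
block [ 0.4239 -0.0285  0.041 ]
sock [ 0.5886 -0.02    0.0266]
pocketfloor [ 0.5874 -0.0612  0.0096]
tray [0.4701 0.1712 0.0175]
plugA [ 0.4259 -0.2196  0.0225]
plugB [ 0.4282 -0.3596  0.0214]
block [437.4 -28.2  63.7  39.8   7.6] 2448
socket [574.6 -69.1 101.8 136.1  10.6] 6485
plugA [ 425.7 -220.9   44.9   43.5   81.7] 1419
[ 425.93267822 -220.82003784] 23.244400024414062 ((425.54803466796875, -220.89389038085938), (42.84009552001953, 45.49614715576172), 179.85385131835938)
plugB [ 428.5 -360.2   49.5   42.2   87.5] 1506
[ 428.16668701 -360.28363037] 24.968860626220703 ((428.80255126953125, -360.3366394042969), (42.80891799926758, 49.17155456542969), 178.91136169433594)
counter [ 596.8 -302.5   74.8   74.5   15.6] 1609
tray [506.3 207.6 237.6  76.4  84.6] 7796
```

```bash
python3 - <<'E'
from h import *
d=np.load('pics/w1.npy'); p=eyes.camera_params('wrist'); v,u=np.mgrid[:480,:640]
c=np.stack([(u-p['cx'])/p['fx']*d,(v-p['cy'])/p['fy']*d,d],-1)@p['mount'][:3,:3].T+p['mount'][:3,3]
m=(d>0)&(c[...,2]<.08)
print(c[m].min(0),c[m].max(0))
for uv in [(204,296),(205,315),(200,340),(190,300),(180,310),(430,296),(160,345)]: print(uv,c[uv[1],uv[0]].round(4))
E
```

```text
[-0.01300875 -0.07511471 -0.08117346] [0.0212941  0.07498237 0.0093482 ]
(204, 296) [ 0.0082 -0.0426  0.0073]
(205, 315) [ 0.0005 -0.0427  0.0068]
(200, 340) [-0.0062 -0.0431 -0.0001]
(190, 300) [ 0.011  -0.0445 -0.0023]
(180, 310) [ 0.0113 -0.0451 -0.0105]
(430, 296) [0.0098 0.0424 0.0039]
(160, 345) [ 0.0097 -0.0442 -0.0292]
```

Request:
drive_tool(plan=[[1,[0,0,-0.01],-10],[1,[0,0,-0.01],-10],[1,[0,0,-0.01],-10],[1,[0,0,-0.01],-10],[1,[0,0,0],-10],[1,[0,0,0],-10],[1,[0,0,0],-10],[1,[0.01,0,0],-10],[1,[0,0,0],0],[1,[0,0,0],0]])

```text
time: 3.2
ee_pos: [0.4974, -0.0495, 0.2634]
tcp_rot: [-180.0, -0.0, 97.8]
wrist_force: [-0.2, -0.5, 0.0]
opening: 0.0854
```

```bash
python3 - <<'E'
from h import *
o=monitor.get_obs(); np.save('pics/w2o.npy',o,allow_pickle=True); print(o['ee_pos'],o['tcp_rot'],o['q'],o['time'])
im,d=snap('wrist','w2')
for n,box,zr,zp in [('block',(.38,.5,-.1,.05),(.03,.05),.04),('socket',(.48,.68,-.2,.03),(.02,.033),.026),('tray',(.44,.6,.06,.4),(.0135,.0225),.018)]:
    w,m=pts('wrist',d,o,box,zr,zp)
    if w is not None: print(n,rect(w),m.sum())
E
```

```text
[ 0.49744237 -0.04945418  0.26341126] [-1.79998796e+02 -3.63488554e-04  9.78145036e+01] [-5.67755114e+00 -1.65938179e+00  4.41399105e+00  9.60746285e+01
  7.25333774e-05  7.65079453e+01] 3.2
block [437.  -27.6  63.7  40.1   6.9] 2926
socket [574.6 -69.  100.4 136.8  10.6] 8888
tray [496.8 111.   42.4  76.   84.5] 2331
```

View pics/w2.png

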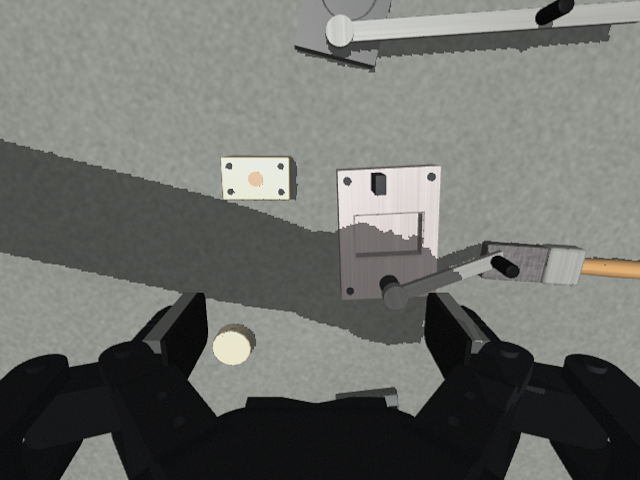

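Request:
drive_tool(plan=[[1,[-0.03,0.0108,-0.04],-0.6],[1,[-0.0302,0.0108,-0.04],0],[1,[0,0,-0.05],0],[1,[0,0,-0.04],0],[1,[0,0,-0.03],0],[1,[0,0,-0.0164],0],[1,[0,0,-0.01],0],[1,[0,0,0],0]])

```text
time: 4.25
ee_pos: [0.4378, -0.0285, 0.037]
tcp_rot: [180.0, 0.0, 97.0]
wrist_force: [0.5, 0.5, 0.9]
opening: 0.0854
```

```bash
python3 - <<'E'
from h import *
o=monitor.get_obs(); print(o['ee_pos'],o['tcp_rot'])
im,d=snap('wrist','w3')
E
```

```text
[ 0.43782761 -0.02850459  0.03704829] [1.79997894e+02 1.29083229e-04 9.69712786e+01]
```

View pics/w3.png

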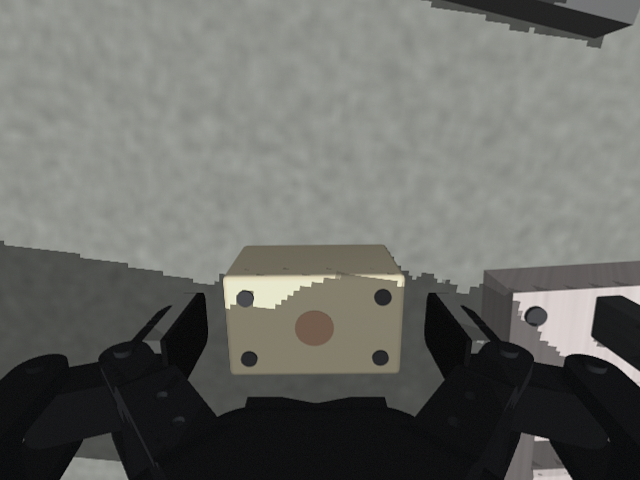

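The block sits between the jaws, centred at about (315,325). Now I'll close on it.

Request:
drive_tool(plan=[[0.6,[0,0,0],0],[0.6,[0,0,0],0],[0.6,[0,0,0],0],[0.6,[0,0,0],0],[0.6,[0,0,0],0]], grip_force=60)

```text
time: 4.92
ee_pos: [0.4384, -0.0286, 0.0382]
tcp_rot: [179.9, 0.0, 97.0]
wrist_force: [-1.1, 0.9, 5.8]
opening: 0.0625
```

Request:
drive_tool(plan=[[0.6,[0,0,0.02],0],[0.6,[0,0,0.03],0],[0.6,[0,0,0.03],0],[0.6,[0,0,0],0]])

```text
time: 5.42
ee_pos: [0.4391, -0.0286, 0.1192]
tcp_rot: [179.8, 0.0, 97.0]
wrist_force: [-0.9, 0.1, -1.6]
opening: 0.0624
```

```bash
python3 - <<'E'
from h import *
o=monitor.get_obs(); print(o['ee_pos'],o['tcp_rot'],o['opening'],o['wrist_force'])
im,d=snap('wrist','w4')
P=cloud('wrist',d,o); 
print(P[300:360:15,315].round(4)); z=P[325,315,2]
w,m=pts('wrist',d,o,(.38,.5,-.1,.05),(z-.006,z+.006),z); print(rect(w),m.sum())
E
```

```text
[ 0.43905152 -0.02858489  0.11919965] [1.79766211e+02 4.46326847e-02 9.69500987e+01] 0.062437888237471616 [-0.87866966  0.08632892 -1.64364809]
[[ 0.4375 -0.0179  0.1211]
 [ 0.4381 -0.0236  0.1214]
 [ 0.4389 -0.0296  0.1213]
 [ 0.4395 -0.0352  0.1221]]
[438.7 -26.3  94.2  41.6   6.8] 19210
```

View pics/w4.png

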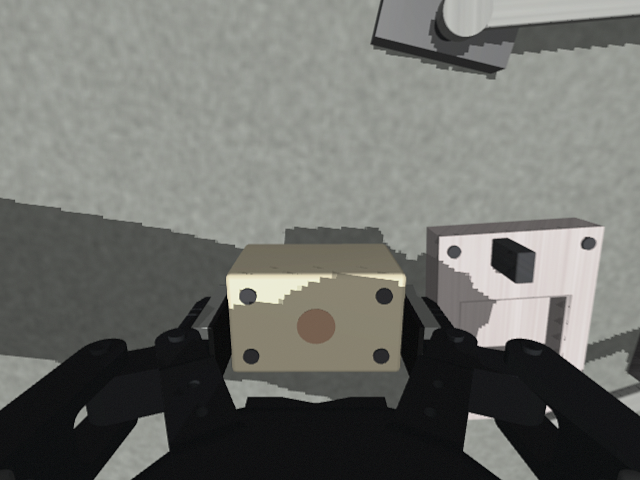

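```bash
python3 - <<'E'
from h import *
o=monitor.get_obs()
im=cv2.imread('pics/w4.png'); g=cv2.cvtColor(im,cv2.COLOR_BGR2GRAY)
cs=[]
for (u,v) in [(248,296),(384,296),(251,356),(381,356)]:
    s=g[v-12:v+13,u-12:u+13].astype(float); m=(s<75)
    yy,xx=np.nonzero(m); cs.append((u-12+xx.mean(),v-12+yy.mean())); 
hs=cv2.cvtColor(im,cv2.COLOR_BGR2HSV); sub=im[300:352,290:342].astype(int); m=(sub[...,2]-sub[...,0])>40; yy,xx=np.nonzero(m); cs.append((290+xx.mean(),300+yy.mean())); print(np.round(cs,1), m.sum())
W=ray_plane('wrist',cs,.1213,o)*1000; print(W.round(1)); c=W[:4].mean(0)
print('centre',c,W[4], 'off from TCP',c-o['ee_pos']*1000)
v=W[1]-W[0]; v2=W[3]-W[2]; print([np.degrees(np.arctan2(x[1],x[0])) for x in (v,v2)])
p=(W[0]-W[2]),(W[1]-W[3]); print([np.degrees(np.arctan2(-x[0],x[1])) for x in p])
E
```

```text
[[249.3 296.4]
 [383.8 295.7]
 [250.6 355.9]
 [380.6 355.7]
 [  nan   nan]] 0
[[413.7 -18.4 121.3]
 [460.2 -12.5 121.3]
 [415.9 -41.9 121.3]
 [463.1 -36.1 121.3]
 [  nan   nan   nan]]
centre [438.23655493 -27.20735117 121.3       ] [nan nan nan] off from TCP [-0.06155406  1.33538855  3.7802341 ]
[np.float64(7.2332037856406455), np.float64(7.017254718361863)]
[np.float64(5.313005518136576), np.float64(6.956075115693381)]<stdin>:8: RuntimeWarning: Mean of empty slice.
  ret = ret.dtype.type(ret / rcount)
```

Request:
drive_tool(plan=[[0.6,[0.04,-0.012,0],0],[0.6,[0.04,-0.012,0],2],[0.6,[0.04,-0.012,0],1.6],[0.6,[0.0166,-0.0055,0],0],[0.6,[0,0,0],0],[0.6,[0,0,0],0],[0.6,[0,0,0],0]])

```text
time: 6.35
ee_pos: [0.5737, -0.0697, 0.1168]
tcp_rot: [-180.0, -0.0, 100.6]
wrist_force: [0.3, -0.2, -1.2]
opening: 0.0631
```

```bash
cat > blk.py <<'E'
from h import *
import sys
fn=sys.argv[1]
o=monitor.get_obs(); np.save(f'pics/{fn}o.npy',o,allow_pickle=True); print(o['ee_pos'],o['tcp_rot'],o['opening'],o['wrist_force'])
im,d=snap('wrist',fn)
P=cloud('wrist',d,o); z=np.median(P[315:335,300:330,2]); print('ztop',z, 'rel TCP',z-o['ee_pos'][2])
g=cv2.cvtColor(im,cv2.COLOR_RGB2GRAY); cs=[]
for (u,v) in [(248,296),(384,296),(251,356),(381,356)]:
    s=g[v-12:v+13,u-12:u+13].astype(float); m=(s<60)
    yy,xx=np.nonzero(m); cs.append((u-12+xx.mean(),v-12+yy.mean())) 
print(np.round(cs,1))
W=ray_plane('wrist',cs,z,o)*1000; c=W.mean(0)
print('centre',c.round(1),'off from TCP',(c-o['ee_pos']*1000).round(2))
for x in (W[1]-W[0],W[3]-W[2]): print(np.degrees(np.arctan2(x[1],x[0])).round(1))
E
python3 blk.py w5
```

```text
[ 0.57365579 -0.06973688  0.11684434] [-1.79988973e+02 -3.77545507e-03  1.00559657e+02] 0.06312187562277473 [ 0.30453885 -0.20155674 -1.15932192]
ztop 0.11917582875318089 rel TCP 0.0023314917681554193
[[247.6 298.5]
 [383.8 295.7]
 [250.8 355.8]
 [380.8 355.6]]
centre [573.6 -69.4 119.2] off from TCP [-0.1   0.34  2.33]
11.8
10.7
```

View pics/w5.png

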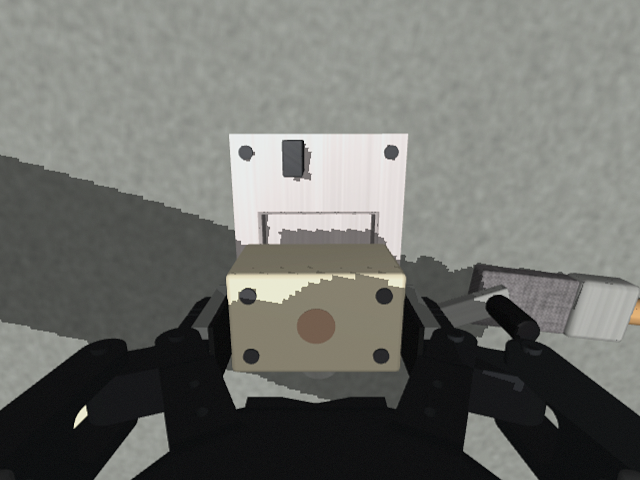

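The block hangs over the pocket. The pocket's far edge shows at (259,212)–(379,212), and the plate's corners at (229,134) and (407,133).

```bash
python3 - <<'E'
from h import *
o=np.load('pics/w5o.npy',allow_pickle=True).item(); d=np.load('pics/w5.npy'); im=cv2.imread('pics/w5.png')
th=np.radians(10.6); ex=np.array([np.cos(th),np.sin(th)]); ey=np.array([-ex[1],ex[0]])
W=ray_plane('wrist',[(229.5,134),(407.5,133.5),(259,212),(379,212),(246,153),(391.5,153)],.026,o)[:,:2]*1000
t=o['ee_pos'][:2]*1000
for w in W: print(w.round(1),'rel TCP x\',y\':',((w-t)@ex).round(1),((w-t)@ey).round(1))
v=W[1]-W[0]; print(np.degrees(np.arctan2(v[1],v[0]))); v=W[5]-W[4]; print(np.degrees(np.arctan2(v[1],v[0])))
cv2.imwrite('pics/w5z.png',cv2.resize(im[125:385,215:420],None,fx=2.3,fy=2.3,interpolation=cv2.INTER_CUBIC))
E
```

```text
[513.7 -11.3] rel TCP x',y': -48.2 68.5
[611.4   7.3] rel TCP x',y': 51.3 68.7
[536.2 -52.2] rel TCP x',y': -33.6 24.1
[606.  -39.2] rel TCP x',y': 37.4 24.1
[524.1 -19.9] rel TCP x',y': -39.5 58.1
[605.2  -4.7] rel TCP x',y': 42.9 58.1
10.72601077963781
10.57152854600825
```

View pics/w5z.png

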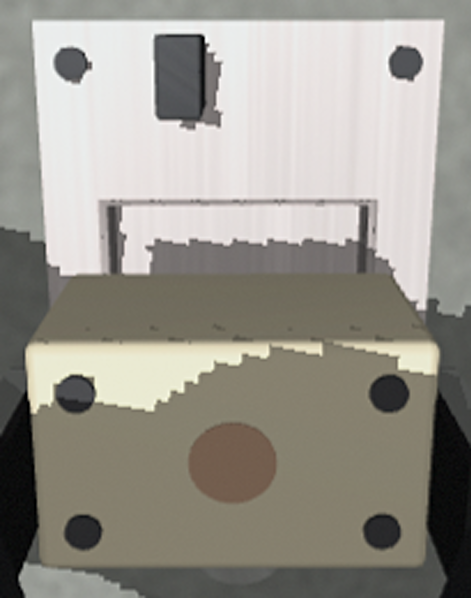

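Request:
drive_tool(plan=[[0.6,[0.0015,0.0003,-0.02],0],[0.6,[0,0,-0.02],0],[0.6,[0,0,-0.008],0],[0.6,[0,0,0],0],[0.6,[0,0,0],0]])

```text
time: 7.02
ee_pos: [0.5762, -0.0697, 0.0699]
tcp_rot: [179.9, 0.0, 100.5]
wrist_force: [-0.2, -0.2, -1.7]
opening: 0.0627
```

```bash
python3 blk.py w6
```

```text
[ 0.57622933 -0.06972927  0.06988146] [1.79928068e+02 2.50167570e-02 1.00548418e+02] 0.0627287047851161 [-0.16083939 -0.18115217 -1.70984178]
ztop 0.0722464788491585 rel TCP 0.0023650222853075636
[[248.4 297.8]
 [383.7 295.7]
 [250.8 355.8]
 [380.7 355.6]]
centre [576.2 -69.3  72.2] off from TCP [-0.05  0.43  2.37]
11.5
10.6
```

View pics/w6.png

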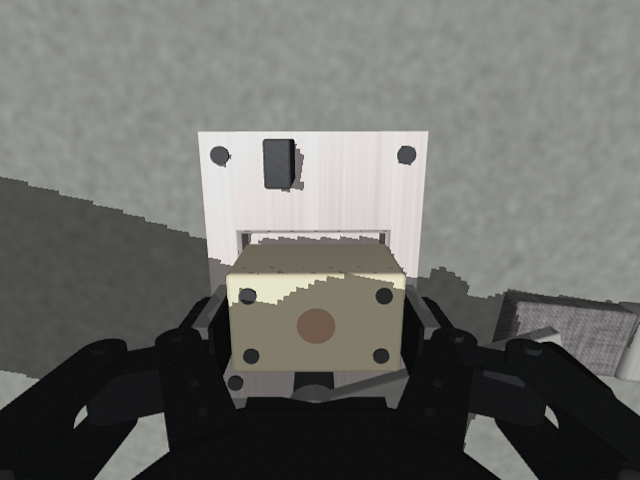

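```bash
python3 - <<'E'
from h import *
print(monitor.get_obs()['ee_pos'])
o=np.load('pics/w6o.npy',allow_pickle=True).item()
th=np.radians(10.6); ex=np.array([np.cos(th),np.sin(th)]); ey=np.array([-ex[1],ex[0]])
W=ray_plane('wrist',[(198,131),(429,131),(236,231),(391,231),(219.5,155),(406.5,155)],.026,o)[:,:2]*1000
t=o['ee_pos'][:2]*1000
for w in W: print('rel TCP x\',y\':',((w-t)@ex).round(1),((w-t)@ey).round(1))
E
```

```text
[ 0.57629761 -0.06973665  0.06989186]
rel TCP x',y': -51.0 69.2
rel TCP x',y': 49.3 69.2
rel TCP x',y': -37.1 24.5
rel TCP x',y': 35.2 24.4
rel TCP x',y': -42.4 59.1
rel TCP x',y': 40.2 59.0
```

Request:
drive_tool(plan=[[0.6,[-0.001,-0.0002,0],0],[0.6,[0,0,-0.004],0],[0.6,[0,0,-0.004],0],[0.6,[0,0,-0.002],0],[0.6,[0,0,0],0]])

```text
time: 7.7
ee_pos: [0.5747, -0.0699, 0.0586]
tcp_rot: [-180.0, -0.0, 100.5]
wrist_force: [-0.3, -0.0, -1.3]
opening: 0.0628
```

Request:
drive_tool(plan=[[0.6,[0,0,-0.004],0],[0.6,[0,0,-0.004],0],[0.6,[0,0,-0.003],0],[0.6,[0,0,0],0]])

```text
time: 8.2
ee_pos: [0.5747, -0.0699, 0.0475]
tcp_rot: [-180.0, -0.0, 100.5]
wrist_force: [0.1, -0.0, -1.9]
opening: 0.0629
```

Request:
drive_tool(plan=[[0.6,[0,0,-0.0015],0],[0.6,[0,0,-0.0005],0],[0.6,[0,0,0],0]])

```text
time: 8.57
ee_pos: [0.5749, -0.0699, 0.0462]
tcp_rot: [180.0, 0.0, 100.5]
wrist_force: [-1.1, 0.6, 2.1]
opening: 0.0628
```

Request:
drive_tool(plan=[[0.9,[0,0,0],0],[0.9,[0,0,0],0],[0.9,[0,0,0.01],0],[0.9,[0,0,0.04],0],[0.9,[0,0,0.05],0],[0.9,[0,0,0.04],0],[0.9,[0,0,0],0]])

```text
time: 9.45
ee_pos: [0.5763, -0.0701, 0.1904]
tcp_rot: [179.6, 0.1, 100.5]
wrist_force: [0.8, -0.2, -0.6]
opening: 0.077
```

```bash
python3 - <<'E'
from h import *
o=monitor.get_obs(); np.save('pics/w7o.npy',o,allow_pickle=True); print(o['ee_pos'],o['tcp_rot'],o['q'],o['time'])
im,d=snap('wrist','w7')
w,m=pts('wrist',d,o,(.5,.65,-.13,0),(.04,.055),.048); print(rect(w),m.sum())
P=cloud('wrist',d,o); z=P[...,2][m>0]; print('top z',np.median(z), 'plate', np.median(P[...,2][(P[...,2]>.02)&(P[...,2]<.032)&(d>0)]))
# plane tilt
Q=P[m>0]; A=np.c_[Q[:,:2],np.ones(len(Q))]; k=np.linalg.lstsq(A,Q[:,2],rcond=None)[0]; print('tilt',k)
E
```

```text
[ 0.57629826 -0.07006391  0.1904056 ] [1.79638078e+02 1.14046240e-01 1.00548475e+02] [-6.93173072e+00  7.96888573e+00  6.37475048e+00  8.80263998e+01
 -6.54879875e-05  7.25194343e+01] 9.45
[574.4 -68.6  63.6  39.8  10.5] 4499
top z 0.048284095747858136 plate 0.026142307706702672
tilt [ 0.00430213 -0.01876276  0.04442676]
```

View pics/w7.png

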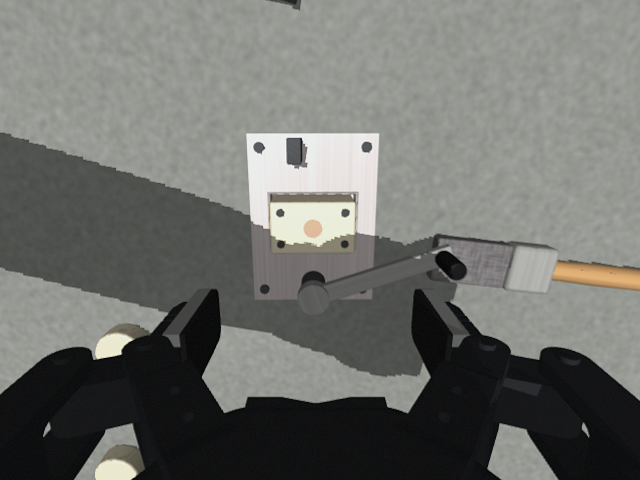

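```bash
python3 - <<'E'
from h import *
o=np.load('pics/w7o.npy',allow_pickle=True).item(); d=np.load('pics/w7.npy'); P=cloud('wrist',d,o)
print('stop',P[150,294],P[145,292]); 
m=(P[...,2]>.08)&(P[...,2]<.1)&(P[...,0]>.62)&(P[...,0]<.72)&(abs(P[...,1]+.07)<.06); print('post',P[m].mean(0),m.sum(),P[m][:,:2].min(0),P[m][:,:2].max(0))
m=(P[...,2]>.062)&(P[...,2]<.095)&(P[...,0]>.62)&(P[...,0]<.72)&(abs(P[...,1]+.07)<.06); 
v,u=np.nonzero(m); print(u.min(),u.max(),v.min(),v.max())
print('hinge', ray_plane('wrist',(313,297),.062,o), P[297,313])
E
```

```text
stop [ 0.55195386 -0.01539649  0.0569641 ] [ 0.54999228 -0.01244524  0.05542876]
post [ 0.66999231 -0.07013533  0.08763467] 383 [ 0.66481692 -0.07729464] [ 0.67763981 -0.06470179]
435 467 251 281
hinge [[ 0.5838682  -0.11732638  0.062     ]] [ 0.58382393 -0.11708414  0.06253649]
```

Request:
drive_tool(plan=[[0.6,[0.025,0,0],-10.5],[0.6,[0.03,-0.001,0],-10.5],[0.6,[0.03,0,0],-10.5],[0.6,[0.01,0,0],-10],[0.6,[0,0,0],-10],[0.6,[0,0,0],-10],[0.6,[0,0,0],-10],[0.6,[0,0,0],0],[0.6,[0,0,0],0]])

```text
time: 10.62
ee_pos: [0.6696, -0.0709, 0.1851]
tcp_rot: [-180.0, 0.1, 29.3]
wrist_force: [0.0, 0.3, 0.9]
opening: 0.0513
```

```bash
python3 - <<'E'
from h import *
o=monitor.get_obs(); np.save('pics/w8o.npy',o,allow_pickle=True); print(o['ee_pos'],o['tcp_rot'],o['q'],o['time'])
im,d=snap('wrist','w8'); P=cloud('wrist',d,o)
m=(P[...,2]>.084)&(P[...,2]<.095)&(P[...,0]>.62)&(P[...,0]<.72)&(abs(P[...,1]+.07)<.06); print('post',P[m].mean(0),m.sum(),P[m][:,:2].min(0),P[m][:,:2].max(0))
E
```

```text
[ 0.6696335  -0.07085352  0.18514347] [-1.79962716e+02  5.14247885e-02  2.92676012e+01] [-6.04023372e+00  2.17221541e+01  2.23933293e+01  9.07346897e+01
  7.03797108e-04  1.44692181e+02] 10.625
post [ 0.6722216  -0.07054043  0.08869259] 337 [ 0.66542603 -0.07733508] [ 0.67813241 -0.06458842]
```

View pics/w8.png

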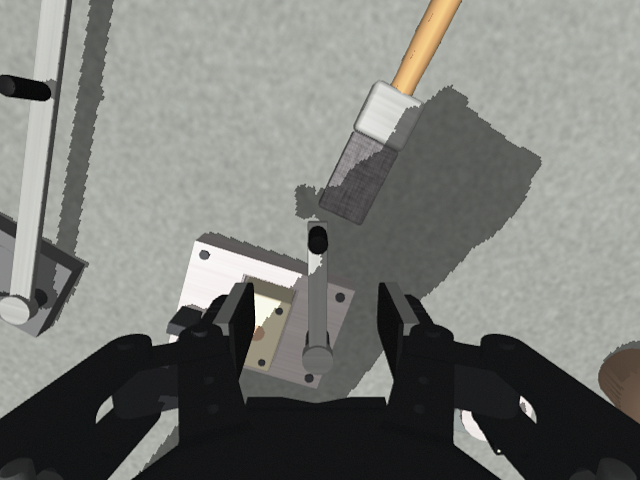

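Request:
drive_tool(plan=[[0.6,[0.002,0,-0.03],0],[0.6,[0,0,-0.04],0],[0.6,[0,0,-0.022],0],[0.6,[0,0,-0.01],0],[0.1,[0,0,0],0],[0.1,[0,0,0],0],[0.1,[0,0,0],0],[0.1,[0,0,0],0]], grip_force=25)

```text
time: 11.68
ee_pos: [0.6725, -0.0709, 0.0853]
tcp_rot: [179.9, -0.1, 29.1]
wrist_force: [-0.4, 1.1, 5.7]
opening: 0.0122
```

Request:
drive_tool(plan=[[0.1,[-0.0077,0.0117,0],8],[0.1,[-0.0092,0.0105,0],8],[0.1,[-0.0106,0.0091,0],8],[0.1,[-0.0117,0.0076,0],8],[0.1,[0,0,0],0]])

```text
time: 12.3
ee_pos: [0.6327, -0.0315, 0.0853]
tcp_rot: [179.9, -0.1, 61.2]
wrist_force: [0.6, 0.7, 6.0]
opening: 0.0119
```

Request:
drive_tool(plan=[[0.1,[-0.0127,0.0059,0],8],[0.1,[-0.0134,0.004,0],8],[0.1,[-0.0138,0.0021,0],8],[0.1,[-0.0139,0.0002,0],8],[0.1,[-0.0123,-0.0015,0],7],[0.1,[0,0,0],0],[0.1,[0,0,0],0]])

```text
time: 13.18
ee_pos: [0.567, -0.0208, 0.0852]
tcp_rot: [179.9, -0.1, 100.0]
wrist_force: [-0.5, 4.1, 8.3]
opening: 0.0121
```

Request:
drive_tool(plan=[[0.1,[-0.0015,-0.0008,0],0.6],[0.1,[-0.0015,-0.0004,0],0],[0.1,[-0.001,0,0],0],[0.1,[0,0,0],0]])

```text
time: 13.68
ee_pos: [0.5656, -0.0211, 0.0853]
tcp_rot: [179.6, -0.1, 100.7]
wrist_force: [12.7, 8.9, 0.4]
opening: 0.0117
```

Request:
drive_tool(plan=[[0.5,[0,0,0],0],[0.5,[0,0,0],0],[0.5,[0,0,0.04],0],[0.5,[0,0,0.05],0],[0.7,[-0.02,-0.03,0.04],0],[0.9,[-0.02,-0.03,0],0],[0.9,[0,0,0],0]])

```text
time: 14.55
ee_pos: [0.5217, -0.0841, 0.2145]
tcp_rot: [180.0, 0.0, 100.5]
wrist_force: [-0.2, 1.0, 0.2]
opening: 0.0766
```

```bash
python3 - <<'E'
from h import *
o=monitor.get_obs(); np.save('pics/w9o.npy',o,allow_pickle=True); print(o['ee_pos'],o['tcp_rot'],o['q'],o['time'])
im,d=snap('wrist','w9'); P=cloud('wrist',d,o)
m=(P[...,2]>.083)&(P[...,2]<.095)&(P[...,0]>.52)&(P[...,0]<.62)&(abs(P[...,1]+.02)<.04); print('post',P[m].mean(0),m.sum(),P[m][:,:2].min(0),P[m][:,:2].max(0))
E
```

```text
[ 0.52168559 -0.08412538  0.21454376] [1.79971659e+02 3.56539397e-02 1.00487432e+02] [-9.14850538e+00  1.33435616e+00  1.97047540e+00  9.05974449e+01
 -2.40566841e-02  7.03640458e+01] 14.55
post [ 0.56519663 -0.02184301  0.08876854] 312 [ 0.55931783 -0.02813921] [ 0.57188893 -0.01571713]
```

View pics/w9.png

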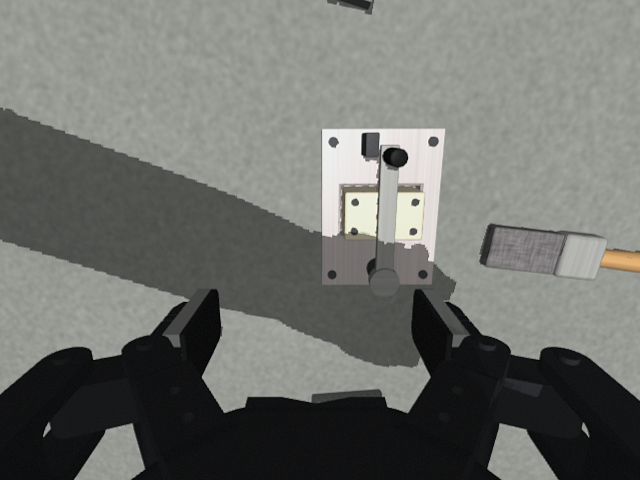

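Request:
drive_tool(plan=[[1,[-0.03,-0.043,-0.01],-5],[1,[-0.03,-0.043,-0.01],-5],[1,[-0.03,-0.043,-0.01],-5],[1,[-0.006,-0.008,-0.02],-0.9],[1,[0,0,0],0],[1,[0,0,0],0]])

```text
time: 15.35
ee_pos: [0.4272, -0.2189, 0.1642]
tcp_rot: [180.0, -0.0, 84.8]
wrist_force: [-0.2, 0.1, -0.2]
opening: 0.0855
```

```bash
cat > plug.py <<'E'
from h import *
import sys
fn=sys.argv[1]; x,y=float(sys.argv[2]),float(sys.argv[3]); zt=float(sys.argv[4]) if len(sys.argv)>4 else .022
o=monitor.get_obs(); np.save(f'pics/{fn}o.npy',o,allow_pickle=True); print(o['time'],o['ee_pos'].round(4),o['tcp_rot'].round(1),'q',o['q'].round(1),'op',o['opening'])
im,d=snap('wrist',fn); r=.06
w,m=pts('wrist',d,o,(x-r,x+r,y-r,y+r),(zt-.008,zt+.008),zt)
if w is not None:
    e=cv2.fitEllipse((w*1000).astype(np.float32)); print('plug',np.round(e[0],1),np.round(e[1],1),'z',np.median(cloud('wrist',d,o)[...,2][m>0]).round(4),'rel',(np.array(e[0])-o['ee_pos'][:2]*1000).round(1))
E
python3 plug.py w10 .4257 -.2209
```

```text
15.35 [ 0.4272 -0.2189  0.1642] [180.   -0.   84.8] q [-27.1  -5.5 -10.2  85.3   0.   68. ] op 0.08549375026087484
plug [ 425.1 -222.2] [42.3 43.7] z 0.0222 rel [-2.1 -3.3]
```

View pics/w10.png

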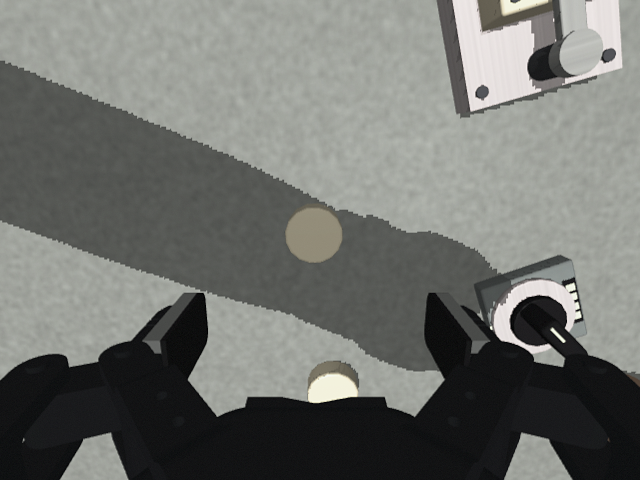

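Request:
drive_tool(plan=[[1,[-0.0019,-0.0029,-0.04],0],[1,[0,0,-0.05],0],[1,[0,0,-0.03],0],[1,[0,0,-0.013],0],[1,[0,0,0],0],[0.35,[0,0,0],0],[0.35,[0,0,0],0],[0.35,[0,0,0],0],[0.35,[0,0,0],0],[0.35,[0,0,0],0]], grip_force=50)

```text
time: 16.65
ee_pos: [0.4252, -0.2227, 0.0324]
tcp_rot: [179.9, 0.0, 84.7]
wrist_force: [-1.5, 1.3, 9.0]
opening: 0.0416
```

```bash
python3 plug.py w11 .4257 -.2209;  python3 - <<'E'
from h import *
d=np.load('pics/w11.npy'); p=eyes.camera_params('wrist'); v,u=np.mgrid[:480,:640]
c=np.stack([(u-p['cx'])/p['fx']*d,(v-p['cy'])/p['fy']*d,d],-1)@p['mount'][:3,:3].T+p['mount'][:3,3]
im=cv2.imread('pics/w11.png').max(2)
m=(d>0)&(d<.2)&(im<45)
print('max tool z of dark',c[m][:,2].max(), np.sort(c[m][:,2])[-50])
E
```

```text
16.65 [ 0.4252 -0.2227  0.0324] [179.9   0.   84.7] q [-27.6  -3.  -22.5  70.3   0.   67.6] op 0.04161070292051578
plug [ 425.4 -221.1] [41.6 58.9] z 0.0222 rel [0.1 1.6]
max tool z of dark 0.03370740932232712 0.017981818423214932
```

View pics/w11.png

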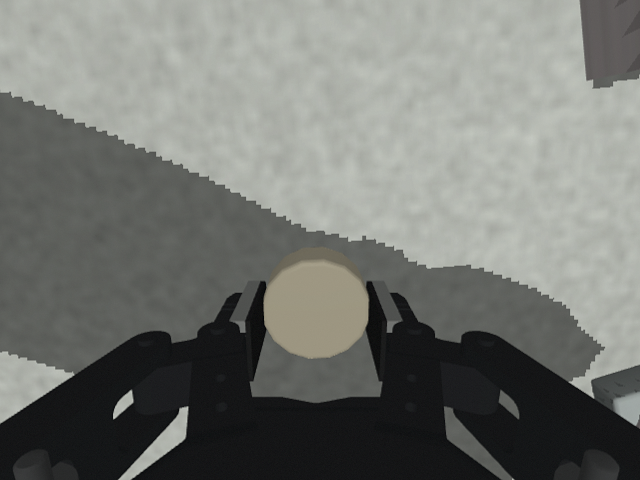

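Request:
drive_tool(plan=[[0.35,[0,0,0.03],0],[0.35,[0,0,0.05],0],[0.35,[0.01,0.03,0.04],0],[0.35,[0.012,0.055,0.02],0],[0.35,[0.012,0.06,0.01],0],[0.35,[0.012,0.06,0],0],[0.35,[0.012,0.06,0],0],[0.35,[0.012,0.06,0],0],[0.35,[0.012,0.055,0],0],[0.35,[0,0.03,0],0]])

```text
time: 17.95
ee_pos: [0.5069, 0.1902, 0.1809]
tcp_rot: [180.0, -0.0, 84.9]
wrist_force: [0.2, -0.5, 0.0]
opening: 0.0414
```

Request:
drive_tool(plan=[[0.35,[0,0,0],0],[0.35,[0,0,0],0],[0.35,[0,0,0],0]])

```text
time: 18.32
ee_pos: [0.5067, 0.1866, 0.1811]
tcp_rot: [180.0, -0.0, 84.7]
wrist_force: [0.9, 0.1, -0.4]
opening: 0.0412
```

```bash
python3 plug.py w12 .505 .19 .16
```

```text
18.325 [0.5067 0.1866 0.1811] [180.   -0.   84.7] q [ 20.2   2.7  -0.3  87.   -0.  115.5] op 0.04117360439762801
plug [509.9 193.1] [28.9 42.5] z 0.1614 rel [3.2 6.5]
```

View pics/w12.png

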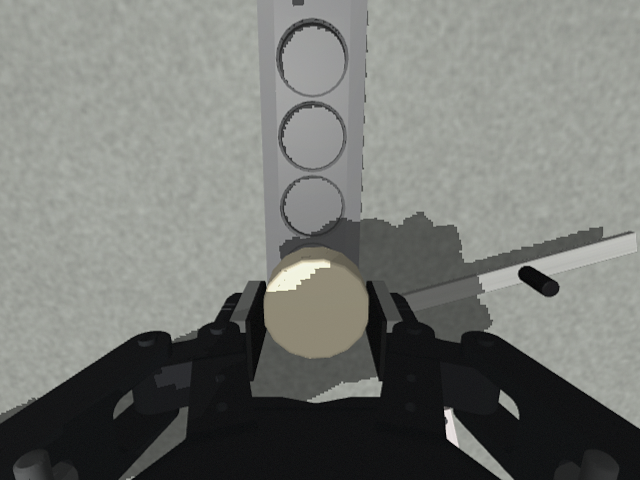

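```bash
python3 - <<'E'
from h import *
o=np.load('pics/w12o.npy',allow_pickle=True).item(); d=np.load('pics/w12.npy'); im=cv2.imread('pics/w12.png')
for n,(l,r,t,b,u,v) in {'w3':(276,348,18,97,312,57),'w2':(278,347,101,171,312,136),'w1':(279.5,344,176,236,312,206)}.items():
    W=ray_plane('wrist',[(l,v),(r,v),(u,t),(u,b)],.018,o)*1000
    print(n,'dia',np.linalg.norm(W[1]-W[0]).round(1),np.linalg.norm(W[3]-W[2]).round(1),'c',((W[0]+W[1])/2)[:2].round(1),((W[2]+W[3])/2)[:2].round(1))
E=ray_plane('wrist',[(261,100),(367,100),(264,200),(362,200)],.018,o)*1000; print(E.round(1))
# plug in hand: circle center from extents at z=.171
W=ray_plane('wrist',[(263.5,308),(369,308),(316,358.5),(316,260)],.171,o)*1000; print(W.round(1), ((W[0]+W[1])/2).round(1), ((W[2]+W[3])/2).round(1))
cv2.imwrite('pics/w12z.png',cv2.resize(im[0:380,240:390],None,fx=1.57,fy=1.57,interpolation=cv2.INTER_CUBIC))
E
```

```text
w3 dia 51.3 51.5 c [515.5 308.3] [515.4 307.3]
w2 dia 51.8 50.7 c [510.7 254.3] [510.2 253.7]
w1 dia 50.9 48.0 c [505.  201.3] [505.2 200.8]
[[475.5 283.1  18. ]
 [552.9 275.9  18. ]
 [468.1 209.5  18. ]
 [544.8 202.4  18. ]]
[[486.4 190.2 171. ]
 [527.8 186.3 171. ]
 [504.9 165.7 171. ]
 [508.8 208.1 171. ]] [507.1 188.3 171. ] [506.9 186.9 171. ]
```

View pics/w12z.png

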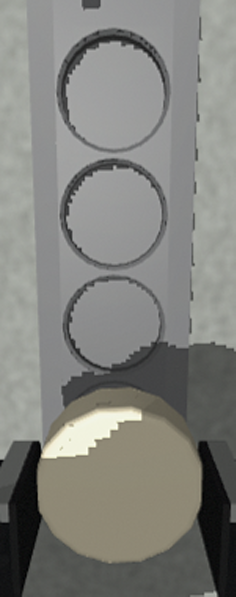

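Request:
drive_tool(plan=[[0.35,[0.0042,0.05,0],0],[0.35,[0.0042,0.05,-0.02],0],[0.35,[0,0.0202,-0.04],0],[0.35,[0,0,-0.041],0],[0.35,[0,0,-0.01],0],[0.35,[0,0,0],0],[0.35,[0,0,0],0],[0.35,[0,0,0],0]])

```text
time: 19.38
ee_pos: [0.5159, 0.3079, 0.0716]
tcp_rot: [179.9, -0.1, 84.7]
wrist_force: [-0.3, 0.3, -0.1]
opening: 0.0412
```

```bash
python3 plug.py w13 .515 .307 .0599
```

```text
19.375 [0.5159 0.3079 0.0716] [ 1.799e+02 -1.000e-01  8.470e+01] q [ 30.8  12.1  -2.1  75.7  -0.  126.1] op 0.04117350492984539
plug [516.  309.1] [44.2 50.7] z 0.0613 rel [0.1 1.1]
```

View pics/w13.png

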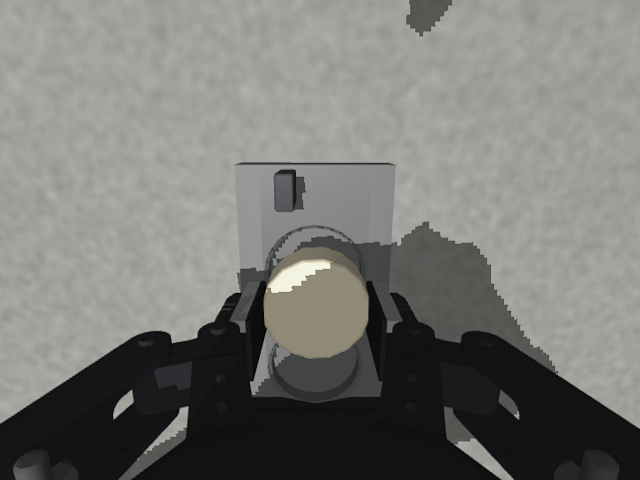

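```bash
python3 - <<'E'
from h import *
o=np.load('pics/w13o.npy',allow_pickle=True).item(); im=cv2.imread('pics/w13.png')
t=o['ee_pos'][:2]*1000
W=ray_plane('wrist',[(236,164.5),(395,164.5),(239,230),(391,230),(315,226),(315,402),(272,365),(358,365)],.018,o)[:,:2]*1000
print(W.round(1))
end=(W[0]+W[1])/2; u=np.array([.0941,.9956]); print('well3 from end',end-55*u,'tray width',np.linalg.norm(W[1]-W[0]))
print('mid edges',(W[2]+W[3])/2, 'rim top based',W[4]-24*u-1.2*u)
print('w2 x centre',(W[6]+W[7])/2, 'tcp',t)
cv2.imwrite('pics/w13z.png',cv2.resize(im[150:410,220:410],None,fx=2.3,fy=2.3,interpolation=cv2.INTER_CUBIC))
E
```

```text
[[483.6 365.5]
 [558.2 358.6]
 [480.3 333.9]
 [555.1 326.9]
 [517.9 332.4]
 [508.4 230.6]
 [487.2 256.6]
 [534.1 252.2]]
well3 from end [515.68278602 307.2668755 ] tray width 74.90556514442589
mid edges [517.68853346 330.38643344] rim top based [515.48789612 307.31975175]
w2 x centre [510.63496136 254.41577247] tcp [515.86232003 307.93038892]
```

View pics/w13z.png

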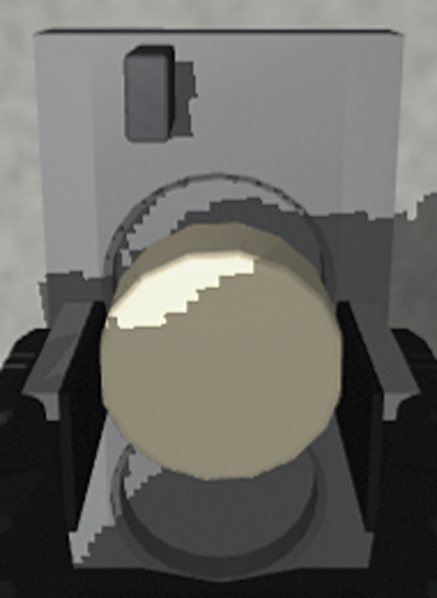

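Request:
drive_tool(plan=[[0.35,[-0.0005,-0.0015,-0.01],0],[0.35,[0,0,-0.008],0],[0.35,[0,0,-0.006],0],[0.35,[0,0,-0.004],0],[0.35,[0,0,0],0],[0.35,[0,0,0],0]])

```text
time: 20.18
ee_pos: [0.5146, 0.3064, 0.0421]
tcp_rot: [180.0, -0.0, 84.7]
wrist_force: [-0.2, 0.3, 0.1]
opening: 0.0414
```

Request:
drive_tool(plan=[[0.35,[0,0,-0.001],0],[0.35,[0,0,0],0],[0.65,[0,0,0],0],[0.65,[0,0,0],0],[0.65,[0,0,0.02],0],[0.65,[0,0,0.05],0],[0.8,[0,-0.03,0.05],0],[1,[0,-0.02,0.03],0],[1,[0,0,0],0],[1,[0,0,0],0]])

```text
time: 21.42
ee_pos: [0.5144, 0.2564, 0.19]
tcp_rot: [-180.0, 0.0, 84.7]
wrist_force: [0.1, -0.1, -1.0]
opening: 0.0853
```

```bash
python3 plug.py w14 .515 .307 .03
```

```text
21.425 [0.5144 0.2564 0.19  ] [-180.     0.    84.7] q [ 26.5   7.6   5.9  88.4   0.  121.8] op 0.08534189340522969
plug [514.4 306. ] [42.4 42.5] z 0.0302 rel [-0.  49.5]
```

View pics/w14.png

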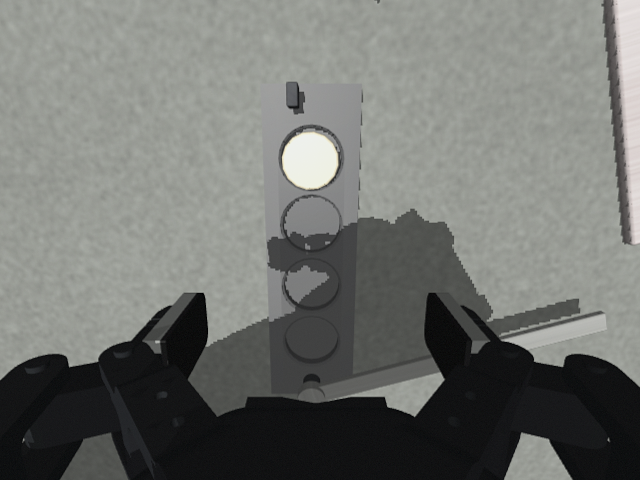

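Request:
drive_tool(plan=[[1,[-0.008,-0.05,0],0],[1,[-0.008,-0.06,0],0],[1,[-0.008,-0.06,0],0],[1,[-0.008,-0.06,0],0],[1,[-0.008,-0.06,0],0],[1,[-0.008,-0.06,0],0],[1,[-0.008,-0.06,0],0],[1,[-0.008,-0.06,0],0],[1,[-0.008,-0.06,0],0],[1,[-0.008,-0.05,-0.02],0]])

```text
time: 22.72
ee_pos: [0.4345, -0.3257, 0.1704]
tcp_rot: [180.0, 0.0, 84.7]
wrist_force: [1.0, -0.5, 0.8]
opening: 0.0855
```

Request:
drive_tool(plan=[[1,[-0.006,-0.036,-0.02],0],[1,[0,0,0],0],[1,[0,0,0],0],[1,[0,0,0],0]])

```text
time: 23.22
ee_pos: [0.4292, -0.3588, 0.1513]
tcp_rot: [180.0, 0.0, 84.8]
wrist_force: [0.0, -0.3, 0.1]
opening: 0.0855
```

```bash
python3 plug.py w15 .4285 -.3603
```

```text
23.225 [ 0.4292 -0.3588  0.1513] [180.    0.   84.8] q [-39.9   5.4  -0.8  83.8   0.   55.3] op 0.0854955406147097
plug [ 428.3 -363.5] [42.3 43.9] z 0.0222 rel [-0.8 -4.7]
```

View pics/w15.png

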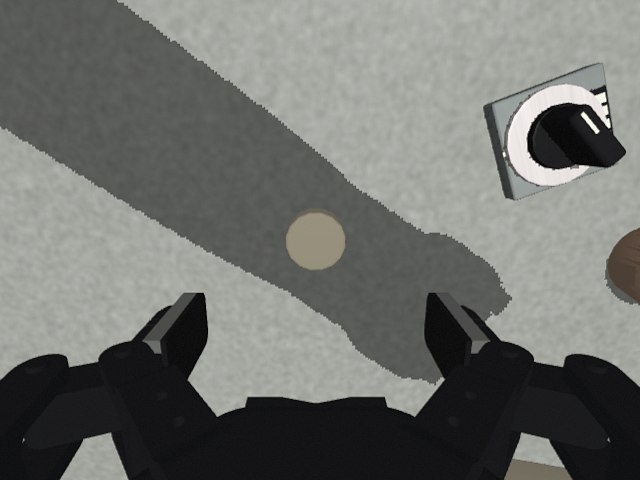

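Request:
drive_tool(plan=[[1,[-0.0009,-0.0037,-0.04],0],[1,[0,0,-0.04],0],[1,[0,0,-0.03],0],[1,[0,0,-0.0103],0],[1,[0,0,0],0],[0.35,[0,0,0],0],[0.35,[0,0,0],0],[0.35,[0,0,0],0],[0.35,[0,0,0],0],[0.35,[0,0,0],0]])

```text
time: 24.52
ee_pos: [0.4281, -0.3638, 0.032]
tcp_rot: [179.9, 0.1, 84.7]
wrist_force: [-0.5, 1.1, 6.6]
opening: 0.0418
```

Request:
drive_tool(plan=[[0.35,[0,0,0.03],0],[0.35,[0,0,0.05],0],[0.35,[0.01,0.03,0.04],0],[0.35,[0.008,0.055,0.02],0],[0.35,[0.008,0.06,0.01],0],[0.35,[0.008,0.06,0],0],[0.35,[0.008,0.06,0],0],[0.35,[0.008,0.06,0],0],[0.35,[0.008,0.06,0],0],[0.35,[0.008,0.06,0],0]])

```text
time: 25.78
ee_pos: [0.4937, 0.0836, 0.1812]
tcp_rot: [179.9, -0.0, 84.7]
wrist_force: [1.1, 0.5, -0.9]
opening: 0.0415
```

Request:
drive_tool(plan=[[0.35,[0.006,0.06,0],0],[0.35,[0.006,0.06,0],0],[0.35,[0.0046,0.051,-0.02],0],[0.35,[0,0,-0.04],0],[0.35,[0,0,-0.04],0],[0.35,[0,0,-0.01],0],[0.35,[0,0,0],0],[0.35,[0,0,0],0],[0.35,[0,0,0],0]])

```text
time: 26.9
ee_pos: [0.511, 0.2528, 0.0722]
tcp_rot: [179.9, -0.1, 84.7]
wrist_force: [-0.6, 0.5, -0.6]
opening: 0.0412
```

```bash
python3 plug.py w16 .5105 .253 .0605
```

```text
26.9 [0.511  0.2528 0.0722] [ 1.799e+02 -1.000e-01  8.470e+01] q [ 26.3   8.   -6.7  75.2   0.  121.6] op 0.04123132468045616
plug [511.2 253.7] [42.6 58.9] z 0.0623 rel [0.2 0.9]
```

View pics/w16.png

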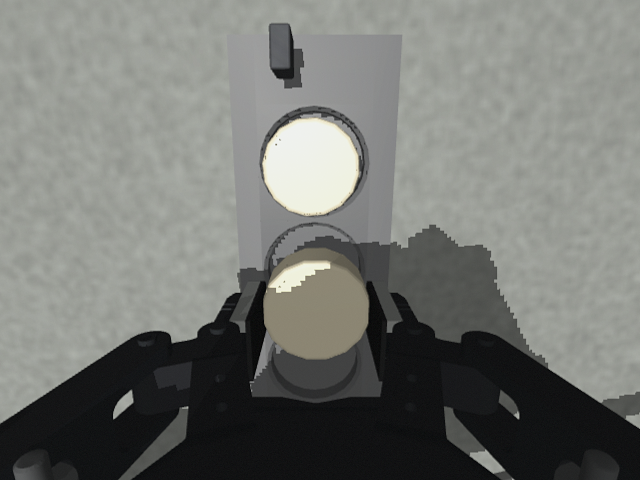

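```bash
python3 - <<'E'
from h import *
o=np.load('pics/w16o.npy',allow_pickle=True).item()
W=ray_plane('wrist',[(237,200),(394.5,200),(315,223),(261.5,162),(368,162),(272.5,365),(357.5,365)],.018,o)[:,:2]*1000
u=np.array([.0941,.9956]); print('mid',(W[0]+W[1])/2,'w2 by rim',W[2]-25.2*u,'w3 c',(W[3]+W[4])/2,'w1 c',(W[5]+W[6])/2,monitor.get_obs()['ee_pos'])
E
```

```text
mid [514.59764491 290.01280943] w2 by rim [510.79400955 253.57699578] w3 c [515.77339282 308.05628572] w1 c [505.79156229 198.88938662] [0.5108707  0.25277926 0.07186939]
```

Request:
drive_tool(plan=[[0.35,[0,0,-0.01],0],[0.35,[0,0,-0.008],0],[0.35,[0,0,-0.006],0],[0.35,[0,0,-0.005],0],[0.35,[0,0,0],0],[0.35,[0,0,0],0]])

```text
time: 27.7
ee_pos: [0.5104, 0.2527, 0.0418]
tcp_rot: [180.0, -0.0, 84.7]
wrist_force: [-0.0, -1.1, 0.5]
opening: 0.0417
```

Request:
drive_tool(plan=[[0.35,[0,0,-0.001],0],[0.35,[0,0,0],0],[0.65,[0,0,0],0],[0.65,[0,0,0],0],[0.65,[0,0,0.02],0],[0.65,[0,0,0.05],0],[0.65,[0.01,-0.05,0.05],0],[0.65,[0.02,-0.05,0.05],0],[0.65,[0,0,0],0],[0.65,[0,0,0],0]])

```text
time: 28.95
ee_pos: [0.5359, 0.1663, 0.1963]
tcp_rot: [-180.0, -0.0, 84.7]
wrist_force: [-0.1, -0.7, -0.3]
opening: 0.0551
```

```bash
python3 plug.py w17 .511 .2537 .03; python3 - <<'E'
from h import *
o=np.load('pics/w17o.npy',allow_pickle=True).item(); d=np.load('pics/w17.npy'); P=cloud('wrist',d,o)
m=(d>0)&(P[...,2]>.05)&(P[...,2]<.08)&(P[...,0]>.55)&(P[...,0]<.75)&(P[...,1]>.05)&(P[...,1]<.25)
print(m.sum(), P[m].mean(0) if m.sum() else '')
for zz,b in ((.03,(.48,.55,.285,.33)),(.03,(.48,.55,.23,.28))):
    w,mm=pts('wrist',d,o,b,(.024,.036),.03); 
    if w is not None: print(cv2.fitEllipse((w*1000).astype(np.float32)),np.median(P[...,2][mm>0]))
E
```

```text
28.95 [0.5359 0.1663 0.1963] [-180.    -0.    84.7] q [ 17.2   5.7   4.6  88.9   0.  112.5] op 0.05509606968752836
plug [510.3 251.8] [42.4 42.9] z 0.0302 rel [-25.6  85.4]
490 [0.66050025 0.14064031 0.06620406]
((513.8753662109375, 305.4228515625), (42.53520965576172, 43.00101089477539), 49.49727249145508) 0.030227568831949603
((510.2587585449219, 251.7823944091797), (42.45845413208008, 42.64593505859375), 63.93045425415039) 0.030236403108198417
```

View pics/w17.png

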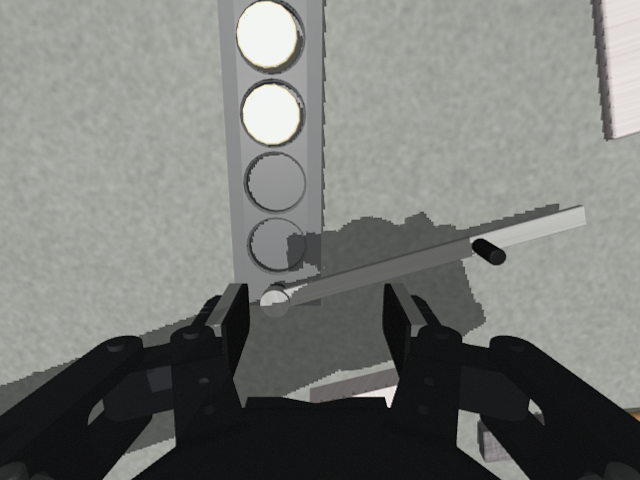

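Request:
drive_tool(plan=[[0.6,[0.02,-0.005,0],10],[0.6,[0.02,-0.005,0],10],[0.6,[0.02,-0.005,0],10],[0.6,[0.02,-0.005,0],10],[0.6,[0.02,-0.0053,0],10],[0.6,[0.02,0,0],10],[0.6,[0.007,0,0],10],[0.6,[0,0,0],10],[0.6,[0,0,0],10],[0.6,[0,0,0],10]])

```text
time: 30.25
ee_pos: [0.6622, 0.1423, 0.1949]
tcp_rot: [-180.0, -0.2, -174.8]
wrist_force: [0.4, -0.0, -0.0]
opening: 0.0512
```

Request:
drive_tool(plan=[[0.6,[0,0,-0.03],7.4],[0.6,[0,0,0],0],[0.6,[0,0,0],0]])

```text
time: 30.62
ee_pos: [0.6626, 0.1417, 0.1669]
tcp_rot: [180.0, -0.1, -168.0]
wrist_force: [0.3, -0.4, -0.3]
opening: 0.0514
```

```bash
python3 - <<'E'
from h import *
o=monitor.get_obs(); np.save('pics/w18o.npy',o,allow_pickle=True); print(o['ee_pos'],o['tcp_rot'],o['q'],o['time'])
im,d=snap('wrist','w18'); P=cloud('wrist',d,o)
m=(d>0)&(P[...,2]>.066)&(P[...,2]<.078)&(P[...,0]>.6)&(P[...,0]<.72)&(P[...,1]>.08)&(P[...,1]<.2); print('post',P[m].mean(0),m.sum(),P[m][:,:2].min(0),P[m][:,:2].max(0))
E
```

```text
[0.66264291 0.14167004 0.16685127] [ 1.79998691e+02 -5.33742880e-02 -1.67966167e+02] [1.20673771e+01 2.21733298e+01 2.09614021e+01 8.88414458e+01
 1.34049206e-03 3.35442247e-02] 30.625
post [0.66223923 0.13884826 0.07163884] 341 [0.65673695 0.13263481] [0.66932137 0.14524784]
```

View pics/w18.png

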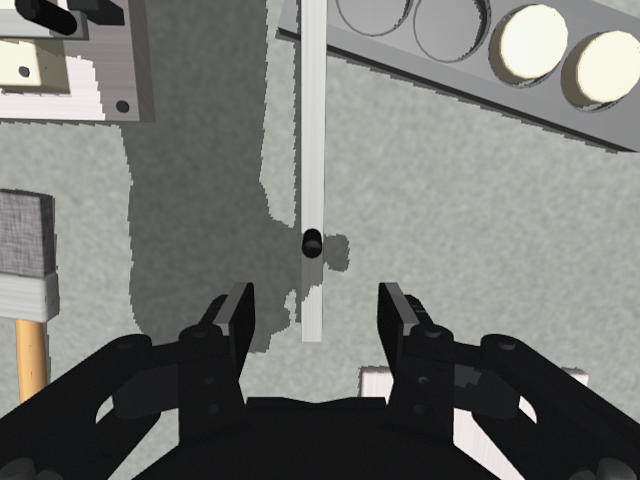

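Request:
drive_tool(plan=[[0.6,[0,-0.0025,-0.03],-0.5],[0.6,[0,0,-0.04],0],[0.6,[0,0,-0.022],0],[0.6,[0,0,-0.01],0],[0.6,[0,0,0],0],[0.1,[0,0,0],0],[0.1,[0,0,0],0],[0.1,[0,0,0],0],[0.1,[0,0,0],0]], grip_force=25)

```text
time: 31.8
ee_pos: [0.6635, 0.1386, 0.0661]
tcp_rot: [180.0, 0.1, -168.4]
wrist_force: [0.8, 1.1, 6.2]
opening: 0.0123
```

Request:
drive_tool(plan=[[0.1,[-0.0044,0.0172,0],6],[0.1,[-0.0062,0.0167,0],6],[0.1,[-0.0079,0.016,0],6],[0.1,[-0.0095,0.015,0],6],[0.1,[-0.0111,0.0139,0],6],[0.1,[0,0,0],0]])

```text
time: 32.55
ee_pos: [0.6238, 0.2186, 0.0661]
tcp_rot: [-180.0, 0.1, -138.2]
wrist_force: [-0.2, 0.5, 4.6]
opening: 0.0121
```

Request:
drive_tool(plan=[[0.1,[-0.0124,0.0127,0],6],[0.1,[-0.0137,0.0114,0],6],[0.1,[-0.0149,0.0098,0],6],[0.1,[-0.0157,0.0083,0],6],[0.1,[-0.0166,0.0065,0],6],[0.1,[-0.0171,0.0048,0],6],[0.1,[0,0,0],0],[0.1,[0,0,0],0]])

```text
time: 33.55
ee_pos: [0.5341, 0.2715, 0.066]
tcp_rot: [-179.9, 0.1, -102.4]
wrist_force: [-0.0, 2.7, 7.0]
opening: 0.0121
```

Request:
drive_tool(plan=[[0.1,[-0.0088,0.0017,0],3],[0.1,[-0.0088,0.0013,0],3],[0.1,[-0.0035,0.0003,0],1.2],[0.1,[-0.002,0,0],0],[0.1,[0,0,0],0],[0.1,[0,0,0],0]])

```text
time: 34.3
ee_pos: [0.5123, 0.2749, 0.0661]
tcp_rot: [-179.8, 0.2, -95.2]
wrist_force: [6.0, 3.2, 4.7]
opening: 0.0126
```

Request:
drive_tool(plan=[[0.1,[-0.0015,0,0],0],[0.1,[0,0,0],0],[0.1,[0,0,0],0]])

```text
time: 34.67
ee_pos: [0.5121, 0.275, 0.0661]
tcp_rot: [-179.6, 0.2, -95.2]
wrist_force: [13.4, 4.3, -0.6]
opening: 0.0123
```

At the stop: the force rises with no travel. I'll release and look.

Request:
drive_tool(plan=[[0.5,[0,0,0],0],[0.5,[0,0,0],0],[0.5,[0,0,0.04],0],[0.5,[0,0,0.05],0],[0.5,[0,0,0.05],0],[0.8,[0,-0.03,0.05],0],[0.8,[0,-0.03,0.02],0],[0.8,[0,0,0],0],[0.8,[0,0,0],0]])

```text
time: 35.8
ee_pos: [0.5088, 0.2143, 0.2738]
tcp_rot: [179.9, -0.0, -95.2]
wrist_force: [0.2, -0.4, -0.2]
opening: 0.0686
```

```bash
python3 - <<'E'
from h import *
o=monitor.get_obs(); np.save('pics/w19o.npy',o,allow_pickle=True); print(o['ee_pos'],o['tcp_rot'],o['q'],o['time'])
im,d=snap('wrist','w19'); P=cloud('wrist',d,o)
m=(d>0)&(P[...,2]>.066)&(P[...,2]<.078)&(P[...,0]>.45)&(P[...,0]<.6)&(P[...,1]>.2)&(P[...,1]<.33); print('post',P[m].mean(0),m.sum(),P[m][:,:2].min(0),P[m][:,:2].max(0))
snap('top','top2'); a=cv2.imread('pics/top2.png')[120:340,110:540]; cv2.imwrite('pics/top2z.png',cv2.resize(a,None,fx=1.86,fy=1.86,interpolation=cv2.INTER_CUBIC))
E
```

```text
[0.50878468 0.21429048 0.27379285] [ 1.79925497e+02 -2.62057798e-02 -9.51830893e+01] [ 2.28342542e+01  5.86279675e+00  1.33270161e+01  9.75423006e+01
  1.18622178e-02 -6.19826476e+01] 35.8
post [0.512453   0.27362688 0.07159413] 149 [0.50604207 0.2681667 ] [0.51848201 0.28053029]
```

View pics/w19.png

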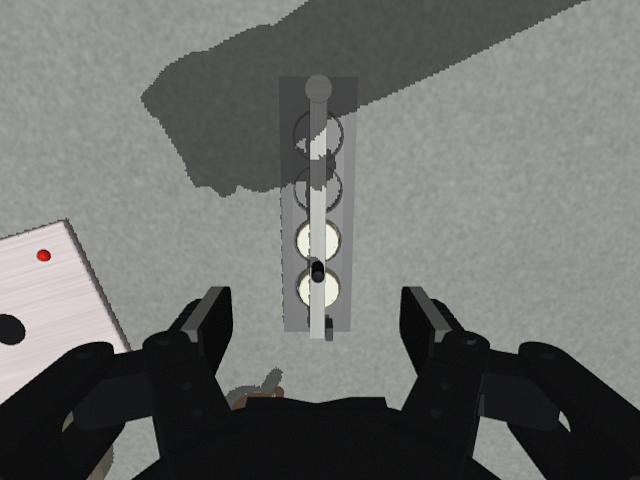

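View pics/top2z.png

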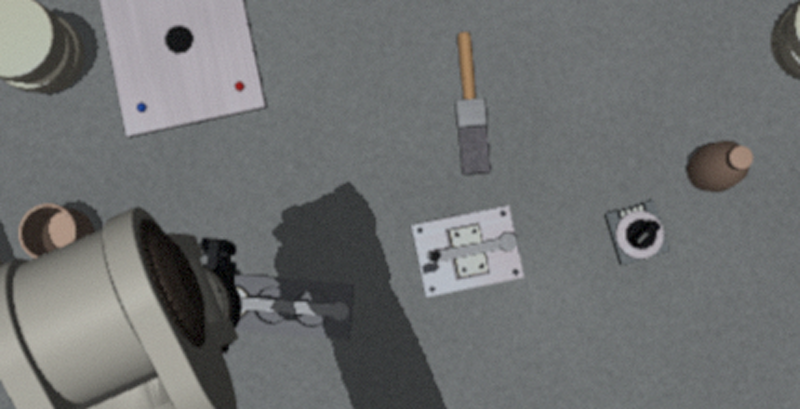

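Request:
drive_tool(plan=[[0.6,[0.005,-0.055,0],-9],[0.6,[0.005,-0.055,0],-9],[0.6,[0.005,-0.055,0],-9],[0.6,[0.005,-0.055,0],-9],[0.6,[0.005,-0.055,0],-9],[0.6,[0.005,-0.055,0],-9],[0.6,[0.005,-0.055,0],-9],[0.6,[0.005,-0.055,0],-9],[0.6,[0.005,-0.055,0],-9],[0.6,[0,-0.02,0],-4]])

```text
time: 37.15
ee_pos: [0.554, -0.3031, 0.2725]
tcp_rot: [179.9, -0.2, 179.5]
wrist_force: [0.8, 0.8, -0.4]
opening: 0.0506
```

Request:
drive_tool(plan=[[0.6,[0,0,0],0],[0.6,[0,0,0],0]])

```text
time: 37.4
ee_pos: [0.5542, -0.2998, 0.2743]
tcp_rot: [180.0, -0.1, 180.0]
wrist_force: [-0.3, 1.3, 0.0]
opening: 0.0509
```

```bash
python3 - <<'E'
from h import *
o=monitor.get_obs(); np.save('pics/w20o.npy',o,allow_pickle=True); print(o['ee_pos'],o['tcp_rot'],o['q'],o['time'])
im,d=snap('wrist','w20'); P=cloud('wrist',d,o)
m=(d>0)&(P[...,2]>.052)&(P[...,2]<.07)&(P[...,0]>.5)&(P[...,0]<.68)&(P[...,1]>-.36)&(P[...,1]<-.24); print(m.sum())
cs,_=cv2.findContours(m.astype(np.uint8),cv2.RETR_EXTERNAL,cv2.CHAIN_APPROX_NONE); c=max(cs,key=len)[:,0]
print('bar',rect(ray_plane('wrist',c,.06,o)[:,:2]))
w,m=pts('wrist',d,o,(.52,.68,-.38,-.23),(.011,.021),.016); print('housing',rect(w),m.sum())
E
```

```text
[ 0.55415567 -0.29983235  0.2742544 ] [ 1.79958630e+02 -5.12308102e-02  1.79968247e+02] [-2.84211421e+01  1.72524172e+01  2.66531813e+01  9.94655037e+01
  1.20367200e-02 -2.83893776e+01] 37.4
601
bar [ 593.1 -306.4   15.    40.1   41.5]
housing [ 597.6 -305.3   74.4   69.7   15.5] 1443
```

View pics/w20.png

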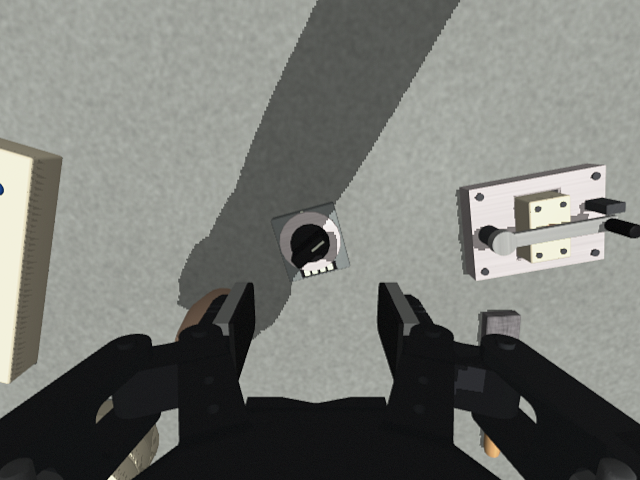

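Request:
drive_tool(plan=[[0.6,[0.02,-0.003,-0.03],-10],[0.6,[0.019,-0.0036,-0.03],-10],[0.6,[0,0,-0.03],-10],[0.6,[0,0,0],-10],[0.6,[0,0,0],-8.5],[0.6,[0,0,0],0],[0.6,[0,0,0],0]])

```text
time: 38.33
ee_pos: [0.5931, -0.3068, 0.1852]
tcp_rot: [180.0, 0.0, 131.6]
wrist_force: [0.1, -0.6, -0.4]
opening: 0.0512
```

```bash
cat > knob.py <<'E'
from h import *
import sys
fn=sys.argv[1]
o=monitor.get_obs(); np.save(f'pics/{fn}o.npy',o,allow_pickle=True); print(o['ee_pos'],o['tcp_rot'],o['q'],o['time'])
im,d=snap('wrist',fn); P=cloud('wrist',d,o)
m=(d>0)&(P[...,2]>.053)&(P[...,2]<.07)&(P[...,0]>.5)&(P[...,0]<.68)&(P[...,1]>-.36)&(P[...,1]<-.24); print(m.sum())
cs,_=cv2.findContours(m.astype(np.uint8),cv2.RETR_EXTERNAL,cv2.CHAIN_APPROX_NONE); c=max(cs,key=len)[:,0]
print('bar',rect(ray_plane('wrist',c,.06,o)[:,:2]))
w,m=pts('wrist',d,o,(.52,.68,-.38,-.23),(.011,.021),.016); print('housing',rect(w),m.sum())
E
python3 knob.py w21
python3 - <<'E'
from h import *
print('vase top',ray_plane('top',(510,204),.13), 'base edge', ray_plane('top',(483,211),.03))
E
```

```text
[ 0.59311404 -0.30676265  0.18515189] [1.79989842e+02 1.79103078e-02 1.31604609e+02] [-2.73495158e+01  2.07832357e+01  2.11795856e+01  9.03759865e+01
  3.04834908e-03  2.10458737e+01] 38.325
1077
bar [ 593.5 -305.3   13.4   39.8   41.3]
housing [ 597.7 -304.9   73.6   69.8   15.5] 2122
vase top [[ 0.68230941 -0.41016626  0.13      ]] base edge [[ 0.67998686 -0.37998416  0.03      ]]
```

View pics/w21.png

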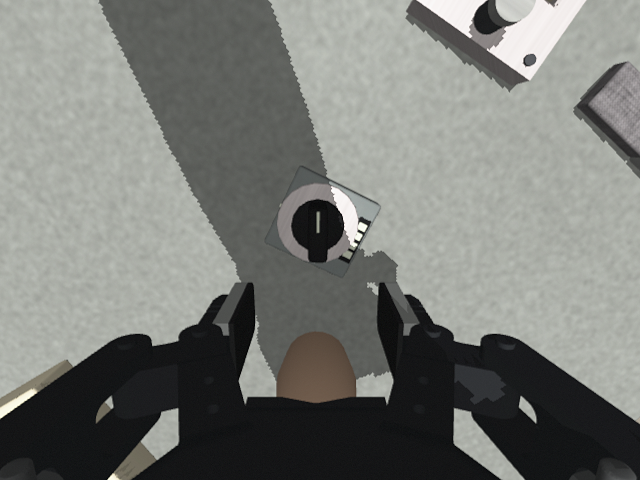

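Request:
drive_tool(plan=[[0.6,[0.0004,0.0013,-0.04],-0.3],[0.6,[0,0,-0.04],0],[0.6,[0,0,-0.03],0],[0.6,[0,0,-0.017],0],[0.6,[0,0,0],0],[0.1,[0,0,0],0],[0.1,[0,0,0],0],[0.1,[0,0,0],0],[0.1,[0,0,0],0]], grip_force=40)

```text
time: 39.5
ee_pos: [0.5943, -0.3063, 0.0596]
tcp_rot: [179.9, 0.1, 131.1]
wrist_force: [1.2, 1.6, 6.3]
opening: 0.0135
```

Request:
drive_tool(plan=[[0.1,[0,0,0],8],[0.1,[0,0,0],8],[0.1,[0,0,0],8],[0.1,[0,0,0],8],[0.1,[0,0,0],8],[0.1,[0,0,0],8],[0.1,[0,0,0],8],[0.1,[0,0,0],0]])

```text
time: 40.5
ee_pos: [0.5944, -0.3061, 0.0596]
tcp_rot: [-179.9, 0.2, -172.8]
wrist_force: [2.2, 3.0, 6.2]
opening: 0.0131
```

Request:
drive_tool(plan=[[0.1,[0,0,0],4],[0.1,[0,0,0],4],[0.1,[0,0,0],1.5],[0.1,[0,0,0],0],[0.1,[0,0,0],0]])

```text
time: 41.12
ee_pos: [0.5944, -0.306, 0.0596]
tcp_rot: [-179.9, 0.2, -163.5]
wrist_force: [1.6, 3.1, 5.8]
opening: 0.0133
```

```bash
python3 - <<'E'
from h import *
o=monitor.get_obs(); print(o['tcp_rot'],o['torque'],o['wrist_force'],o['joint_efforts'][5])
E
```

```text
[-1.79939562e+02  1.61769650e-01 -1.63478758e+02] [ 0.73094657 -0.37785262 -0.71819023] [1.61965162 3.07181798 5.84570167] -0.7240748964250088
```

Request:
drive_tool(plan=[[0.1,[0,0,0],1.5],[0.1,[0,0,0],1.5],[0.1,[0,0,0],0],[0.1,[0,0,0],0]])

```text
time: 41.62
ee_pos: [0.5944, -0.3061, 0.0596]
tcp_rot: [-179.9, 0.2, -160.6]
wrist_force: [3.3, 4.1, 7.4]
opening: 0.0133
```

```bash
python3 - <<'E'
from h import *
o=monitor.get_obs(); print(o['tcp_rot'],o['torque'],o['wrist_force'],o['joint_efforts'][5])
E
```

```text
[-1.79939154e+02  1.73430714e-01 -1.60564787e+02] [ 0.85463585 -0.52868942 -1.81154291] [3.33598468 4.06200188 7.42108751] -1.7450683191418648
```

Request:
drive_tool(plan=[[0.1,[0,0,0],-3],[0.5,[0,0,0],0],[0.5,[0,0,0],0],[0.5,[0,0,0.04],0],[0.5,[-0.01,0,0.05],0],[0.5,[-0.02,0,0.05],0],[0.5,[0,0,0],0],[0.5,[0,0,0],0]])

```text
time: 42.62
ee_pos: [0.5633, -0.3063, 0.1974]
tcp_rot: [180.0, -0.0, -163.4]
wrist_force: [1.5, -0.0, -1.3]
opening: 0.0424
```

```bash
python3 knob.py w22
```

```text
[ 0.56325916 -0.30629016  0.19737064] [ 1.79993349e+02 -1.24813832e-02 -1.63436370e+02] [-2.85348480e+01  1.70207718e+01  1.77800322e+01  9.07727816e+01
 -4.14621813e-03 -4.50984767e+01] 42.625
928
bar [ 592.9 -306.7   39.9   13.8   16.5]
housing [ 597.5 -305.3   74.5   69.6   15.5] 2082
```

View pics/w22.png

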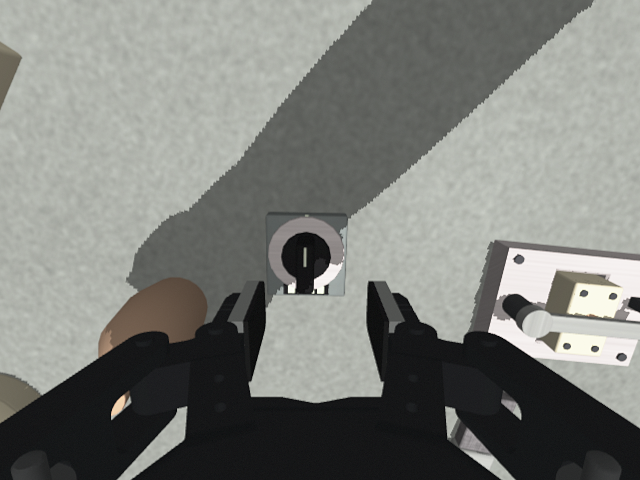

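Request:
drive_tool(plan=[[0.5,[-0.03,0,0.03],0],[0.5,[-0.04,0,0.03],0],[0.5,[-0.04,0,0.03],0],[0.5,[-0.04,0,0.02],0],[0.5,[0,0,0],0],[0.5,[0,0,0],0]])

```text
time: 43.42
ee_pos: [0.4136, -0.3062, 0.3064]
tcp_rot: [179.9, -0.1, -163.4]
wrist_force: [0.2, 0.2, 0.1]
opening: 0.043
```

```bash
python3 - <<'E'
from h import *
snap('top','top3'); snap('scene','scene3')
a=cv2.imread('pics/top3.png')[120:340,110:540]; cv2.imwrite('pics/top3z.png',cv2.resize(a,None,fx=1.86,fy=1.86,interpolation=cv2.INTER_CUBIC))
d=np.load('pics/top3.npy'); P=cloud('top',d)
m=(d>0)&(P[...,2]>.064)&(P[...,2]<.08)&(abs(P[...,0]-.51)<.06)&(abs(P[...,1]-.27)<.06); print('keeper post',P[m].mean(0),m.sum())
m=(d>0)&(P[...,2]>.08)&(P[...,2]<.097)&(abs(P[...,0]-.57)<.06)&(abs(P[...,1]+.02)<.06); print('lever post',P[m].mean(0),m.sum())
E
```

```text
keeper post [0.51054233 0.27575591 0.07126675] 22
lever post [ 0.56388951 -0.01934648  0.08824258] 21
```

View pics/top3z.png

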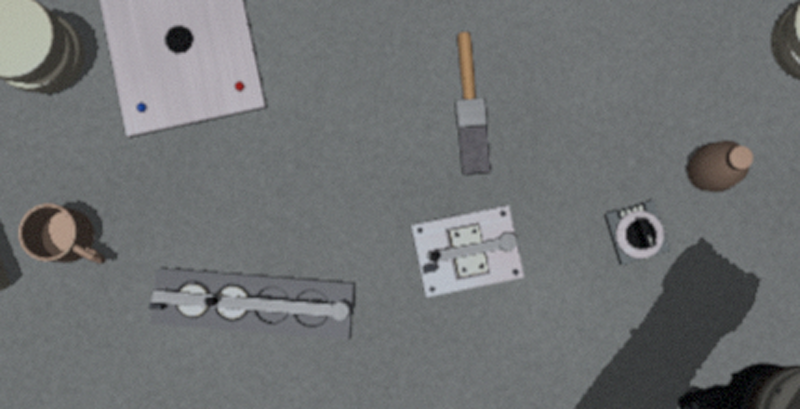

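View pics/scene3.png

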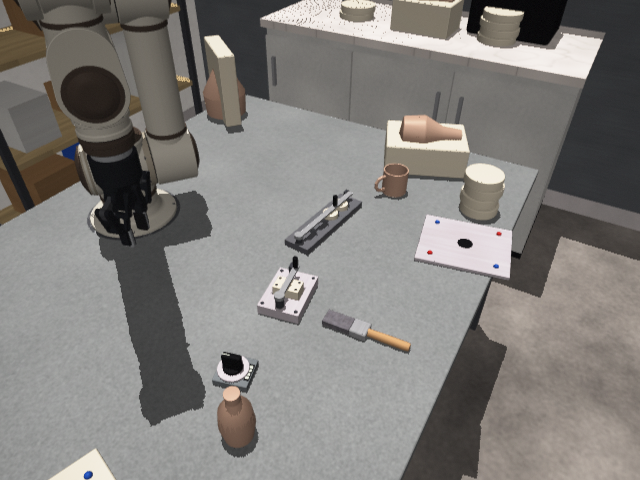

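```bash
python3 - <<'E'
from h import *
print(job.job_done())
E
```

```text
the job is handed in; nothing more can be done
None
```

The casting station is loaded and locked, the counter is back at zero, and the job was handed in at about 43.5 s. No verdict came back.

- **Block and lever:** the block is fully home in the socket, with its top measured at 48.3 mm (48 mm expected). I swung the lever shut until it pressed on its stop.
- **Plugs and keeper:** only two plugs were on the bench. They sit flat in wells 3 and 2, with their tops at 30.2 mm (30 mm expected). I swung the keeper bar shut until it pressed on its catch.
- **Reset knob:** I turned it last, about 64° anticlockwise, until the resisting torque rose to 1.8 N m. Afterwards its bar read 16.5° against the counter's 15.5°; that 1° gap is within measuring error.
- **Bystanders:** the final top and scene pictures show the mug, vase and brush where they began, and no plug left on the bench.

I saw no knocked piece and no slip of the grip. The one disagreement was in the final top view, which put the lever post about 3 mm and the keeper post about 2 mm from where the wrist camera had put them after closing. I trusted the closer wrist view.

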